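Set a worn slide gauge to a plug insulator with the slack taken out

TASK

The slide gauge on the bench stands too tight for the white ceramic plug insulator. Wind its crank to open the jaw past the red lines on the bed, stand the insulator gently upright on the brass strip between jaw and anvil, then wind the jaw back in from the open side, through the worn screw's slack, until you feel it just nip the insulator firmly but lightly against the anvil (about 10 N, never more than 20 N, it is ceramic), and let go with the slack left taken up. Leave the thread chaser, the green throttle lever and the brass jet holder alone.

Things in the scene. Friction and masses are not known exactly. Their poses are not given: they have to be found in the camera images.
- slide: Slide gauge, fixed to the bench: dark green iron bed 70 (x) x 310 (y) x 20 mm high; origin at the centre of its underside, long way along its y, z up. From +y to -y it carries the steel anvil, the moving steel jaw and a gear box (52 x 56 mm, centre y = -100 mm, top 58 mm above the bench) with the crank on top. A red line is painted across each rim of the bed at y = 41 mm.
- pad (a point): Point on the brass strip, level in the bed top (20 mm above the bench), at slide y = 55.5 mm: the insulator is to stand here. Axes as slide. The anvil's flat steel face, 50 mm wide, 30 mm high above the bed, is at about slide y = 75 mm, but the anvil is clamped up to 4 mm either way of that and its place is not reported. The face is sprung: it gives 1 mm per 8 N of squeeze (5 mm at most).
- jaw (a joint): Opening travel of the moving jaw, m: 0 at the start (jaw face at slide y = 61 mm); grows as the jaw moves to the slide's -y, away from the anvil; the face is level with the red lines at 0.020; end stop at 0.032. It drags in its ways with about 8 N and stays where it is left.
- jaw_face (a point): Centre of the moving jaw's flat face (50 mm wide, 30 mm high above the bed), 35 mm above the bench; axes as slide; the face looks to +y, at the anvil.
- nut (a point): Point on the drive nut hidden in the bed, which takes the jaw along through a worn, loose coupling. In the axes of jaw_face its y is about -31 mm when it bears on the jaw for closing (slack taken up), and 3 to 6.5 mm less (amount not known beforehand) when it bears for opening.
- crank_axis (a point): Point on the crank's upright axis, 100 mm above the bench; axes as slide. Turning the crank anticlockwise seen from above moves the nut to the slide's -y (opens), clockwise closes: 10 mm of nut travel per radian. From the start it can open by more than 3 rad. The screw locks itself: crank and squeeze stay when the handle is let go.
- handle_mid (a point): Crank handle: red upright round grip, 18 mm in diameter, spinning freely, 40 mm from the crank axis, standing 72 to 118 mm above the bench (top of the crank arm at 70 mm). This point: its centreline, 100 mm up. Pushing it round takes about 3.5 N in the slack, 2 N more when the nut drags the jaw, and 0.25 N more per newton of squeeze on the insulator.
- insulator: White ceramic plug insulator, loose, upright, 72 mm tall, 70 g; origin at the centre of its underside, z along it. Foot 22 mm in diameter up to 34 mm, tapering to a 15 mm stem from 38 to 72 mm: take it by the stem.
- chaser: Pitted steel spark plug thread chaser, loose, lying, 100 mm long, with a 70 mm cross bar; leave alone.
- throttle_lever: Green plastic throttle lever, loose, lying flat, 110 mm long; leave alone.
- jet_holder: Brass jet holder, loose, upright, 24 mm in diameter, 44 mm tall; leave alone.
Things that resemble listed ones, but are neither listed nor needed, are in the scene too. Of the things like the insulator, leave any that is blue; of the rest the larger one is meant.

How it is judged:
By the outcome, as a careful person would: the job done as asked, in the order asked, and still so for the second after the job is handed in, with the robot touching nothing.
It also fails if it takes over 72 s, if anything falls off the work surface, if the arm or the gripper's body presses on something with over 40 N, if the wrist force passes 120 N, or if a joint passes its speed limit or range.

ROBOT

A 6-joint arm with a two-finger parallel gripper is mounted at the origin on the work surface. World frame = base frame: x ahead of the robot, y to its left, z up, the work surface at z = 0. Lengths are in mm, angles in rad, forces in N, time in s.
With the tool pointing down it reaches from about 300 to 875 mm from the base axis. Payload 4.2 kg.
Tool frame: the origin (TCP) lies on the centre line of the jaws, within the pads' length; the fingertips stand 25 mm ahead of it and the grasp point (between the pads) lies 6 mm ahead of it; z points along the fingers, y is the line along which they close (so a half turn about z gives the same grasp; the last joint's range is limited). The gripper opens to 85 mm and grips with 20 to 120 N. Pads are 22 mm wide; open, the fingers measure 114 mm over their backs; the gripper's body (76 mm by 85 mm) begins 54 mm behind the grasp point. The pads swing forward as they close: fully open they stand 13 mm farther back than shut.
Start: joints at [1.1, 0.32, 1.565, -0, 1.257, -0.02], TCP at [250.522, 517.569, 256.338] pointing down, gripper open.
Joint ranges: [-3.11, 3.11], [-0.84, 2.01], [0.21, 2.61], [-1.34, 4.49], [0.05, 2.63], [-2.56, 2.56]. Speed limits (rad/s): [2.57, 2.57, 3.14, 3.14, 3.14, 3.14].

INTERFACE

Orientations are given as a 3x3 rotation matrix whose columns are the frame's x, y, z axes.
In Python, from bench import r gives the robot as it stands. The module is installed in compiled form; this text tells all that it offers.
- The arm moves only by the tool step_arm, never from a script. Its argument "deltas" is one flat list of numbers, 4 for each row, row after row: the shift along the tool's x, y, z in cm, then the turn about the tool's z in rad. In form: [dx, dy, dz, twist, dx, dy, dz, twist, ...]. A call has exactly 10 rows; each row is the pose to reach, as a shift and turn from the pose commanded when the call began, along the tool's axes at that moment; what a row does not reach only later rows make up. A row lasts 1/12 s, in which the tool goes at most 41.7 mm and 7.16 degrees, less where a joint would pass 70% of its speed; a pose out of reach is approached as far as the arm can. A call with a gripper value outside its range is refused whole. "jaw" is the finger opening in cm, from 0 to 8.54, set as the call begins (left out, the last holds). The fingers move at their own pace and stop on an object; "squeeze" is the grip in N (left out, the last holds). Time passes only in rows, so rows that repeat a pose let the fingers close, or fill a call up. It gives the time, the measured TCP pose, the force, the opening and the grip force at its end, in the units of the state.
- r.read_state(): the state, without advancing time (a new reading comes with each control period).
- r.grab_frame(name): name is "scene" or "side" or "wrist"; returns a dict with "img" (480x640x3 uint8, red, green, blue), "depth" (480x640 float32, mm along the optical axis (not along the pixel's ray), 0 where there is no reading), "K" (3x3 intrinsics, pixels), "R" (3x3) and "t" (3): a world point X has camera coordinates R X + t; the wrist camera has in their place "mount" (4x4, takes a point from camera to tool coordinates, whose origin is the TCP and whose axes are the flange's). Camera axes: x right, y down, z forward; pixel columns grow to the right and rows downward; lengths in mm; the calibration is good to about 2 mm. A picture is of the moment at which its call begins: read the wrist's pose just before it.
- r.sign_off(): hands the job in; it is judged then, once.
The state is a dict: "clock": time; "q": joint angles; "qvel": joint speeds; "tau": joint torques, N m; "tool_pos": TCP position; "tool_rot": TCP orientation; "ft_force": force on the tool from outside, world axes, zero at the start; "wrist_torque": the same for the moment, N m; "finger_gap": finger opening in mm; "grip_force": force on a finger pad.
Only numpy, scipy, OpenCV 4.12 (cv2) and the standard library are available. Lean on these libraries where they do the work, as an engineer would, in place of code of your own. Each camera call takes 0.05 s, during which the arm holds its last target. There are 200 camera calls.

## Working session

There is one attempt and no reset: what is moved stays moved. The work goes in short steps, Python scripts to look and compute and a tool call to move; the robot and the scene stay as the last step left them, time stands still between calls to the robot, and variables do not carry over. Pictures are saved under pics/ and viewed, at most 10 in all, crops included, and the job is handed in when it is done.

Besides the shell and the picture viewer there is one more tool, called after ">>>" by a JSON object that holds its "method" and its "body". step_arm: Moves the arm, as the interface text tells. Its arguments: {"type":"object","properties":{"deltas":{"type":"array"},"jaw":{"type":"number"},"squeeze":{"type":"number"}},"required":["deltas"]}

```bash
mkdir -p pics
cat > h.py <<'E'
import numpy as np, cv2
from bench import r
def grab(n,fn=None):
    f=r.grab_frame(n)
    if fn: cv2.imwrite('pics/'+fn,f['img'][:,:,::-1])
    np.savez('pics/'+n+'.npz',**{k:v for k,v in f.items()})
    return f
def px(f,u,v,z=None):
    K=f['K'];d=np.linalg.inv(K)@[u,v,1]
    R,t=f['R'],f['t'];c=-R.T@t;w=R.T@d
    if z is None:
        D=f['depth'][int(v),int(u)];return c+w*D
    return c+w*(z-c[2])/w[2]
E
python3 - <<'E'
from h import *
s=r.read_state();print(s)
for n in('scene','side'):
    f=grab(n,n+'1.png');print(n,-f['R'].T@f['t'])
E
```

```text
{'clock': 0.0, 'q': array([ 1.10000963e+00,  3.20242756e-01,  1.56565563e+00, -2.16344105e-05,
        1.25738572e+00, -2.00388939e-02]), 'qvel': array([ 0.00139   , -0.00193442,  0.00091648,  0.0002609 , -0.0007795 ,
        0.0006204 ]), 'tau': array([-2.51212568e-04, -4.15512371e+01, -2.34163070e+01, -2.97522611e-04,
        8.13513208e-03,  1.45548785e-05]), 'tool_pos': array([250.32426735, 517.17886141, 255.51952755]), 'tool_rot': array([[-9.00124491e-01,  4.35632116e-01, -7.48878894e-04],
       [ 4.35632759e-01,  9.00123213e-01, -1.51677491e-03],
       [ 1.33274107e-05, -1.69152243e-03, -9.99998569e-01]]), 'ft_force': array([-0.84078306,  0.08866465,  0.1310413 ]), 'wrist_torque': array([-0.03899643,  0.0173501 , -0.07257204]), 'grip_force': 0.0, 'finger_gap': 85.30529117725291}
scene [1124.24934015  821.87603083  729.57740956]
side [ 43.45797822 902.67970404 641.92228218]
```

View pics/scene1.png

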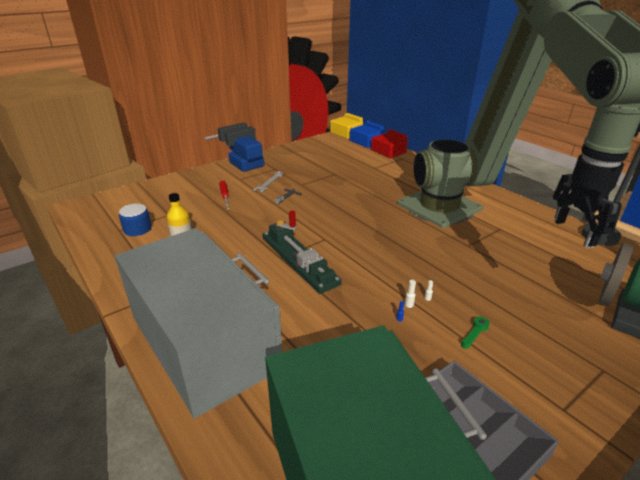

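View pics/side1.png

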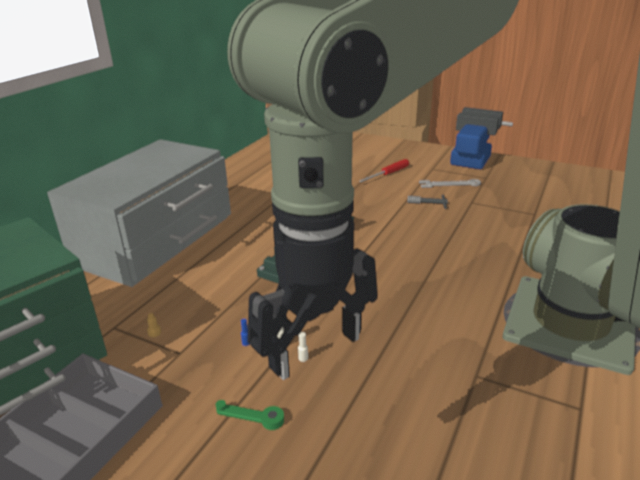

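The scene view shows the slide gauge (bed from about (265,232) to (335,285), red grip at (292,217)). The white insulators stand at (411,293), the larger, and (429,290), with a blue one at (401,311) and the green lever at (475,332). The side view is blocked by the arm. I'll enlarge the gauge area.

Run:
```python
import cv2
im=cv2.imread('pics/scene1.png')
cv2.imwrite('pics/c1.png',cv2.resize(im[200:320,250:450],None,fx=4,fy=4,interpolation=cv2.INTER_CUBIC))
```

```text
(no output)
```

View pics/c1.png

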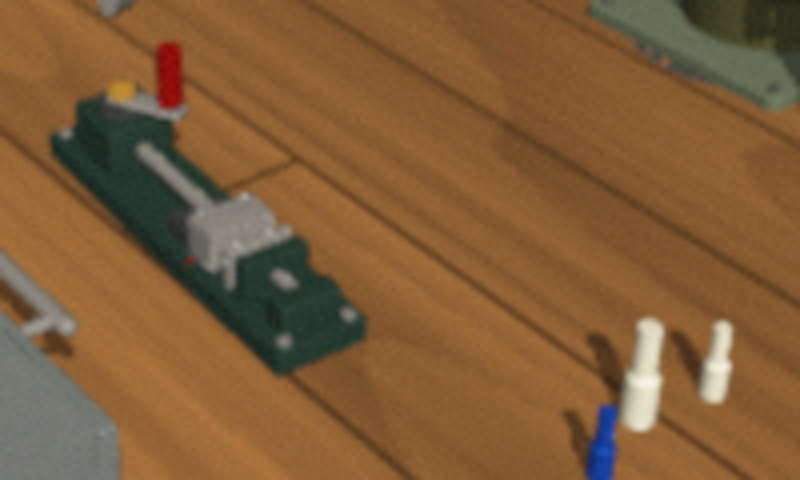

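```bash
cat > m.py <<'E'
from h import *
f=dict(np.load('pics/scene.npz'))
F=lambda u,v:(250+u/4,200+v/4)
for n,u,v,z in[('A',280,361,20),('B',365,320,20),('C',52,138,20),('hTop',170,46,118),('hBot',170,104,72),('cap',122,90,72),('insTop',650,323,72),('insFoot',641,416,2),('smallTop',722,325,50),('smallFoot',714,395,2),('blueT',608,410,55)]:
    print(n,px(f,*F(u,v),z).round(1),px(f,*F(u,v)).round(1))
E
python3 m.py
```

```text
A [602.3 134.2  20. ] [596.2 126.2  11.8]
B [534.3 134.2  20. ] [531.8 131.2  16.9]
C [ 580.8 -172.3   20. ] [ 579.5 -174.7   18.3]
hTop [529.2 -88.1 118. ] [526.8 -91.9 115.5]
hBot [531.2 -88.   72. ] [533.8 -83.9  74.9]
cap [ 547.6 -124.4   72. ] [ 549.8 -120.8   74.5]
insTop [445.3 288.2  72. ] [443.5 286.8  70.3]
insFoot [445.1 291.5   2. ] [454.5 298.9  12.1]
smallTop [389.  298.2  50. ] [390.4 299.1  51.3]
smallFoot [394.5 305.2   2. ] [402.2 310.6   9.6]
blueT [505.7 315.2  55. ] [500.6 311.   49.4]
```

The larger white insulator stands at about (445,290). The slide centre is about (557,-19) with yaw about -0.05, and the handle is at about (530,-88). I'll move the wrist camera over the slide and square the tool to the world axes.

>>> {"method": "step_arm", "body": {"deltas": [-4,-3,-0.5,-0.05,-8,-6,-1,-0.1,-12,-9,-1.5,-0.15,-16,-12,-2,-0.2,-20,-15,-2.5,-0.25,-24,-18,-3,-0.3,-28,-21,-3.5,-0.35,-32,-24,-4,-0.4,-36,-27,-4.5,-0.45,-39,-29.5,-4.5,-0.45]}}

```text
clock: 0.93
tool_pos: [440.5, 146.8, 296.6]
tool_rot: [[-1.0, -0.001, 0.0], [-0.001, 1.0, 0.0], [-0.0, 0.0, -1.0]]
ft_force: [2.2, 0.8, 0.3]
finger_gap: 85.5
grip_force: 0.0
```

Run:
```python
from h import *
s=r.read_state();print(s['clock'],s['tool_pos'].round(1),s['tool_rot'].round(3),s['q'].round(2),s['ft_force'].round(2))
```

```text
0.9333 [440.5 146.8 296.6] [[-1.    -0.001  0.   ]
 [-0.001  1.     0.   ]
 [-0.     0.    -1.   ]] [ 0.3   0.12  1.73  0.    1.29 -1.28] [2.16 0.78 0.3 ]
```

>>> {"method": "step_arm", "body": {"deltas": [-1,-4,0,0,-2,-8,0,0,-3,-12,0,0,-4,-16,0,0,-6,-20,0,0,-6,-20,0,0,-6,-20,0,0,-6,-20,0,0,-6,-20,0,0,-6,-20,0,0]}}

```text
clock: 1.77
tool_pos: [499.4, -50.0, 296.4]
tool_rot: [[-1.0, -0.001, -0.0], [-0.001, 1.0, 0.0], [0.0, 0.0, -1.0]]
ft_force: [0.3, -0.4, -0.3]
finger_gap: 85.6
grip_force: 0.0
```

```bash
cat >> h.py <<'E'
def wrist(fn):
    s=r.read_state();f=r.grab_frame('wrist')
    T=np.eye(4);T[:3,:3]=s['tool_rot'];T[:3,3]=s['tool_pos'];W=T@f['mount']
    f['R']=W[:3,:3].T;f['t']=-W[:3,:3].T@W[:3,3]
    cv2.imwrite('pics/'+fn+'.png',f['img'][:,:,::-1])
    np.savez('pics/'+fn+'.npz',**f)
    print(s['clock'],s['tool_pos'].round(1),s['ft_force'].round(2),'cam',W[:3,3].round(1));return f
E
python3 - <<'E'
from h import *
f=wrist('w1');print(f['mount'].round(3))
E
```

```text
1.7667 [499.4 -50.  296.4] [ 0.25 -0.41 -0.29] cam [430.9 -49.6 414.4]
[[ 0.00000e+00 -9.63000e-01 -2.70000e-01  6.85370e+01]
 [ 1.00000e+00 -0.00000e+00  1.00000e-03  5.31000e-01]
 [-1.00000e-03 -2.70000e-01  9.63000e-01 -1.18019e+02]
 [ 0.00000e+00  0.00000e+00  0.00000e+00  1.00000e+00]]
```

View pics/w1.png

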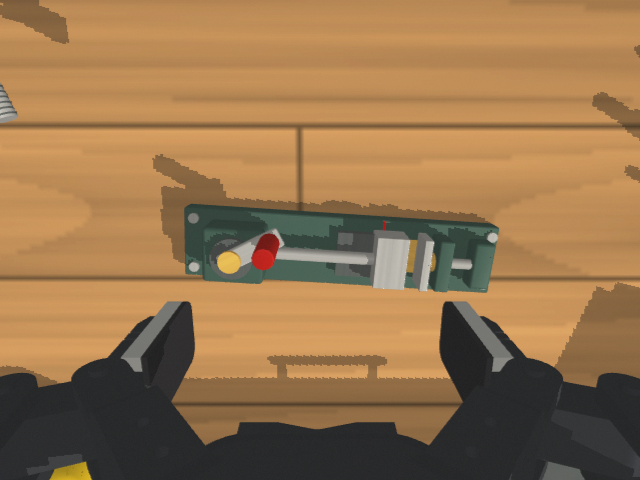

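The wrist view shows the bed with corners at (186,206), (497,227) and (487,292). The red grip's top is at (263,259) and its foot at about (272,237). The crank hub is at (229,262), the jaw spans columns 374–410 and the anvil plate is at about column 425.

Run:
```python
from h import *
from scipy.optimize import least_squares
f=dict(np.load('pics/w1.npz'))
proj=lambda X:(lambda p:p[:2]/p[2])(f['K']@(f['R']@X+f['t']))
for n,u,v,z in[('fl',187,206,20),('fr',497,227,20),('nr',487,292,20),('nl',187,276,20),('hTop',263,259,118),('hub',229,262,80),('jawTopR',410,262,50),('jawL',378,262,50),('plate',430,240,50),('plate2',420,290,50),('red',385,226,20)]:
    print(n,px(f,u,v,z).round(1),px(f,u,v).round(1))
S=[[-35,-155,20],[-35,155,20],[35,155,20]];O=[(186,205),(498,226),(488,292)]
def T(p,X):
    c,s=np.cos(p[2]),np.sin(p[2]);return np.array([p[0]+c*X[0]-s*X[1],p[1]+s*X[0]+c*X[1],X[2]])
g=lambda p:np.ravel([proj(T(p,X))-o for X,o in zip(S,O)])
q=least_squares(g,[557,-19,-.06]);print('slide',q.x,q.fun.round(1))
p=q.x;ax=T(p,[0,-100,100]);print('axis',ax,'pad',T(p,[0,55.5,20]))
h=px(f,263,259,118);print('h',h, np.linalg.norm(h[:2]-ax[:2]),np.degrees(np.arctan2(h[1]-ax[1],h[0]-ax[0])))
c,s=np.cos(p[2]),np.sin(p[2])
for n,u,v in[('jf',410,262),('plate',432,240),('hub',229,262)]:
  w=px(f,u,v,50 if n!='hub' else 80);d=w[:2]-p[:2];print(n,c*d[0]+s*d[1],-s*d[0]+c*d[1])
```

```text
fl [ 510.8 -174.7   20. ] [ 511.5 -175.8   16.5]
fr [531.4 128.2  20. ] [531.6 128.5  19.2]
nr [600.4 126.1  20. ] [608.4 134.4   1.2]
nl [ 583.1 -180.7   20. ] [ 5.907e+02 -1.872e+02  3.000e-01]
hTop [531.6 -89.7 118. ] [531.6 -89.7 117.9]
hub [ 547.2 -123.9   80. ] [ 549.3 -125.2   74.1]
jawTopR [557.5  37.7  50. ] [567.6  44.7  20.7]
jawL [557.5   8.   50. ] [557.6   8.   49.6]
plate [536.1  54.7  50. ] [537.1  55.7  46.6]
plate2 [585.5  48.9  50. ] [584.5  48.3  52.3]
red [530.5  18.   20. ] [530.4  17.9  20.7]
slide [ 5.55212133e+02 -2.54507848e+01 -6.71094567e-02] [-2.2  0.1  2.5  0.3 -0.3  0.1]
axis [ 548.50622385 -125.22568536  100.        ] pad [558.93391309  29.92428499  20.        ]
h [531.57018215 -89.65454432 118.        ] 39.39715196621287 115.45993523164455
jf -1.9951767411107615 63.170520800845516
plate -24.521494255240086 80.53396274987448
hub -1.3957793878454288 -98.74119334539569
```

>>> {"method": "step_arm", "body": {"deltas": [-1.5,-2,2,0,-3.2,-4,5,0,-3.2,-4,8,0,-3.2,-4,11,0,-3.2,-4,14,0,-3.2,-4,14.5,0,-3.2,-4,14.5,0,-3.2,-4,14.5,0,-3.2,-4,14.5,0,-3.2,-4,14.5,0], "jaw": 5}}

```text
clock: 2.65
tool_pos: [533.1, -91.3, 153.5]
tool_rot: [[-1.0, 0.0, 0.004], [0.0, 1.0, -0.001], [-0.004, -0.001, -1.0]]
ft_force: [0.1, 0.4, 0.3]
finger_gap: 49.9
grip_force: 0.0
```

Run:
```python
from h import *
f=wrist('w2')
```

```text
2.65 [533.1 -91.3 153.5] [0.05 0.4  0.32] cam [464.1 -90.7 271.2]
```

View pics/w2.png

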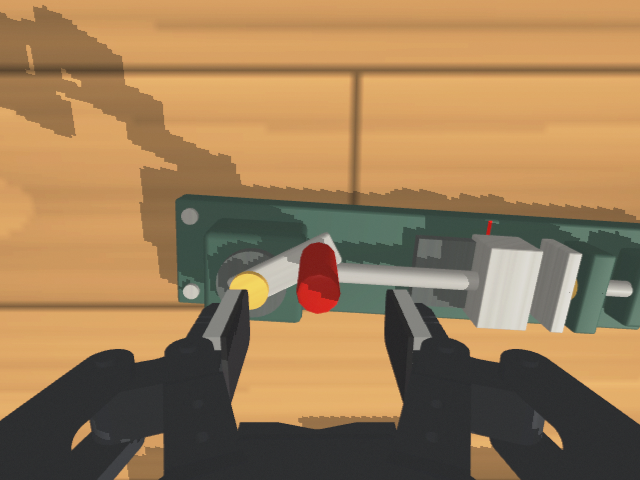

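The grip's top is at (319,292), midway between the fingers at columns 248 and 386, so it is centred for closing.

Run:
```python
from h import *
f=dict(np.load('pics/w2.npz'))
for n,u,v,z in[('hTop',319,293,118),('hub',249,291,78),('jf',538,285,50),('jf2',526,328,50),('plateface',549,285,50),('plate back',574,290,50)]: print(n,px(f,u,v,z).round(1),px(f,u,v).round(1))
```

```text
hTop [531.2 -89.8 118. ] [531.2 -89.8 118.1]
hub [ 547.6 -124.8   78. ] [ 549.7 -125.7   73.2]
jf [556.   36.4  50. ] [565.1  48.9  28.2]
jf2 [583.4  33.3  50. ] [609.8  60.7   1.1]
plateface [556.   42.7  50. ] [560.6  49.3  39. ]
plate back [559.2  57.6  50. ] [561.8  61.7  43.9]
```

>>> {"method": "step_arm", "body": {"deltas": [0,0,1.5,0,0.1,0.1,3,0,0.1,0.1,4.2,0,0.1,0.1,4.6,0,0.1,0.1,4.6,0,0.1,0.1,4.6,0,0.1,0.1,4.6,0,0.1,0.1,4.6,0,0.1,0.1,4.6,0,0.1,0.1,4.6,0]}}

```text
clock: 3.53
tool_pos: [531.2, -90.4, 105.9]
tool_rot: [[-1.0, 0.001, 0.001], [0.001, 1.0, -0.0], [-0.001, -0.0, -1.0]]
ft_force: [0.1, 0.8, -0.5]
finger_gap: 50.0
grip_force: 0.0
```

>>> {"method": "step_arm", "body": {"deltas": [0,0,0,0,0,0,0,0,0,0,0,0,0,0,0,0,0,0,0,0,0,0,0,0,0,0,0,0,0,0,0,0,0,0,0,0,0,0,0,0], "jaw": 0, "squeeze": 40}}

```text
clock: 4.37
tool_pos: [531.0, -90.6, 105.5]
tool_rot: [[-1.0, 0.001, 0.0], [0.001, 1.0, -0.0], [-0.0, -0.0, -1.0]]
ft_force: [-0.4, -2.5, 3.2]
finger_gap: 17.2
grip_force: 39.0
```

```bash
cat > arc.py <<'E'
import numpy as np,sys
# arc x0 y0 axx axy dphi [frac of rows moving]
def arc(a0,dphi,n=10,hold=0,R=40):
    k=np.minimum(np.arange(1,11)/(10-hold),1)*dphi
    d=R/10*np.c_[-(np.cos(a0+k)-np.cos(a0)),np.sin(a0+k)-np.sin(a0)]
    print([float(x) for x in np.c_[d,np.zeros((10,2))].round(2).ravel()])
a=float(sys.argv[1])
for d in sys.argv[2:]:
    d,h=map(float,d.split(','));arc(a,d,hold=int(h));a+=d
E
python3 arc.py 2.035 1,0 1,0 0.6,1
```

```text
[0.35, -0.2, 0.0, 0.0, 0.67, -0.43, 0.0, 0.0, 0.98, -0.69, 0.0, 0.0, 1.25, -0.98, 0.0, 0.0, 1.5, -1.3, 0.0, 0.0, 1.71, -1.64, 0.0, 0.0, 1.88, -1.99, 0.0, 0.0, 2.02, -2.37, 0.0, 0.0, 2.12, -2.76, 0.0, 0.0, 2.19, -3.15, 0.0, 0.0]
[0.02, -0.4, 0.0, 0.0, 0.01, -0.8, 0.0, 0.0, -0.05, -1.19, 0.0, 0.0, -0.15, -1.58, 0.0, 0.0, -0.28, -1.96, 0.0, 0.0, -0.45, -2.32, 0.0, 0.0, -0.66, -2.66, 0.0, 0.0, -0.9, -2.98, 0.0, 0.0, -1.17, -3.28, 0.0, 0.0, -1.47, -3.54, 0.0, 0.0]
[-0.21, -0.16, 0.0, 0.0, -0.44, -0.31, 0.0, 0.0, -0.67, -0.44, 0.0, 0.0, -0.91, -0.55, 0.0, 0.0, -1.16, -0.65, 0.0, 0.0, -1.41, -0.73, 0.0, 0.0, -1.67, -0.79, 0.0, 0.0, -1.93, -0.84, 0.0, 0.0, -2.2, -0.87, 0.0, 0.0, -2.2, -0.87, 0.0, 0.0]
```

>>> {"method": "step_arm", "body": {"deltas": [0.35,-0.2,0.0,0.0,0.67,-0.43,0.0,0.0,0.98,-0.69,0.0,0.0,1.25,-0.98,0.0,0.0,1.5,-1.3,0.0,0.0,1.71,-1.64,0.0,0.0,1.88,-1.99,0.0,0.0,2.02,-2.37,0.0,0.0,2.12,-2.76,0.0,0.0,2.19,-3.15,0.0,0.0]}}

```text
clock: 5.2
tool_pos: [509.0, -121.0, 105.5]
tool_rot: [[-1.0, 0.002, 0.001], [0.002, 1.0, 0.002], [-0.001, 0.002, -1.0]]
ft_force: [2.7, 5.3, 1.8]
finger_gap: 17.1
grip_force: 39.2
```

>>> {"method": "step_arm", "body": {"deltas": [0.02,-0.4,0.0,0.0,0.01,-0.8,0.0,0.0,-0.05,-1.19,0.0,0.0,-0.15,-1.58,0.0,0.0,-0.28,-1.96,0.0,0.0,-0.45,-2.32,0.0,0.0,-0.66,-2.66,0.0,0.0,-0.9,-2.98,0.0,0.0,-1.17,-3.28,0.0,0.0,-1.47,-3.54,0.0,0.0]}}

```text
clock: 6.03
tool_pos: [521.3, -155.8, 105.4]
tool_rot: [[-1.0, 0.002, -0.005], [0.002, 1.0, 0.004], [0.005, 0.004, -1.0]]
ft_force: [-1.8, 6.3, 7.2]
finger_gap: 16.8
grip_force: 39.8
```

>>> {"method": "step_arm", "body": {"deltas": [-0.21,-0.16,0.0,0.0,-0.44,-0.31,0.0,0.0,-0.67,-0.44,0.0,0.0,-0.91,-0.55,0.0,0.0,-1.16,-0.65,0.0,0.0,-1.41,-0.73,0.0,0.0,-1.67,-0.79,0.0,0.0,-1.93,-0.84,0.0,0.0,-2.2,-0.87,0.0,0.0,-2.2,-0.87,0.0,0.0]}}

```text
clock: 6.87
tool_pos: [542.8, -166.1, 105.5]
tool_rot: [[-1.0, 0.001, -0.006], [0.001, 1.0, 0.001], [0.006, 0.001, -1.0]]
ft_force: [-4.6, -0.9, 7.3]
finger_gap: 16.7
grip_force: 39.8
```

Run:
```python
from h import *
f=wrist('w3'); print(r.read_state()['tool_pos'])
```

```text
6.8667 [ 542.8 -166.1  105.5] [-4.61 -0.92  7.32] cam [ 475.  -165.6  223.9]
[ 542.77345937 -166.10187933  105.48052493]
```

View pics/w3.png

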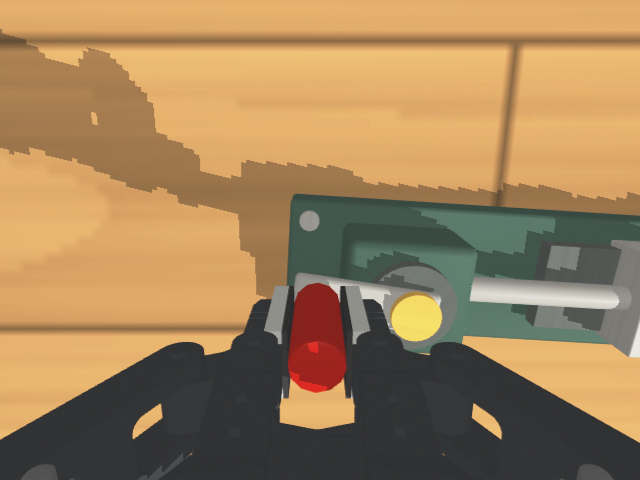

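The grip is still held between the fingers at (318,350). The jaw's back edge is at about column 612, row 242.

Run:
```python
from h import *
f=dict(np.load('pics/w3.npz'))
cv2.imwrite('pics/c3.png',cv2.resize(f['img'][200:380,460:640,::-1],None,fx=3,fy=3))
for u in(606,612,618,624,630): print(u,px(f,u,243).round(1),px(f,u,270).round(1),px(f,u,243,50).round(1))
g=grab('scene','s2.png');im=cv2.imread('pics/s2.png')
cv2.imwrite('pics/c4.png',np.hstack([cv2.resize(im[205:295,255:345],(540,540),interpolation=cv2.INTER_CUBIC)]))
```

```text
606 [534.  -17.6  20.9] [545.5 -21.4  29.6] [525.6 -38.9  50. ]
612 [533.7 -15.5  22.1] [545.3 -18.9  30.2] [525.6 -36.2  50. ]
618 [532.5 -15.5  26.2] [545.1 -16.3  30.7] [525.6 -33.6  50. ]
624 [531.9 -14.2  28.4] [543.9 -16.   34.1] [525.6 -31.   50. ]
630 [532.2 -10.3  27.1] [542.8 -15.5  37.1] [525.6 -28.3  50. ]
```

View pics/c4.png

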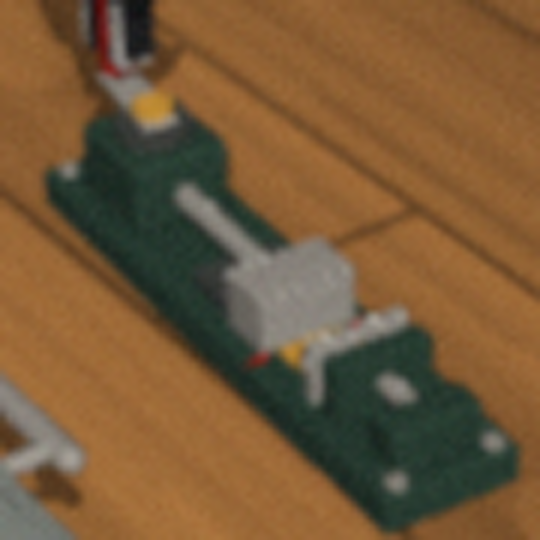

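The jaw face now sits at about the red line, which is visible at (258,358). I'll wind about 0.4 rad further for margin, to a maximum of 29 mm.

```bash
python3 arc.py 4.57 0.4,3
```

```text
[-0.23, -0.03, 0.0, 0.0, -0.46, -0.04, 0.0, 0.0, -0.68, -0.04, 0.0, 0.0, -0.91, -0.03, 0.0, 0.0, -1.14, 0.0, 0.0, 0.0, -1.36, 0.04, 0.0, 0.0, -1.59, 0.09, 0.0, 0.0, -1.59, 0.09, 0.0, 0.0, -1.59, 0.09, 0.0, 0.0, -1.59, 0.09, 0.0, 0.0]
```

>>> {"method": "step_arm", "body": {"deltas": [-0.23,-0.03,0.0,0.0,-0.46,-0.04,0.0,0.0,-0.68,-0.04,0.0,0.0,-0.91,-0.03,0.0,0.0,-1.14,0.0,0.0,0.0,-1.36,0.04,0.0,0.0,-1.59,0.09,0.0,0.0,-1.59,0.09,0.0,0.0,-1.59,0.09,0.0,0.0,-1.59,0.09,0.0,0.0]}}

```text
clock: 7.8
tool_pos: [558.7, -165.4, 105.5]
tool_rot: [[-1.0, 0.0, -0.006], [0.0, 1.0, 0.0], [0.006, 0.0, -1.0]]
ft_force: [-4.3, -1.1, 7.4]
finger_gap: 16.9
grip_force: 39.7
```

>>> {"method": "step_arm", "body": {"deltas": [0,0,0,0,0,0,0,0,0,0,0,0,0,0,-0.5,0,0,0,-1.5,0,0,0,-3.5,0,0,0,-6,0,0,0,-9,0,0,0,-11,0,0,0,-11,0], "jaw": 4}}

```text
clock: 8.63
tool_pos: [564.0, -165.8, 221.4]
tool_rot: [[-1.0, 0.001, 0.01], [0.001, 1.0, -0.003], [-0.01, -0.003, -1.0]]
ft_force: [-0.1, -0.0, 0.1]
finger_gap: 39.6
grip_force: 0.0
```

>>> {"method": "step_arm", "body": {"deltas": [1,3,-1,0,2,6,-2,0,3,9,-3,0,4.5,12,-4,0,6.4,15,-4,0,6.4,16.6,-4,0,6.4,16.6,-4,0,6.4,16.6,-4,0,6.4,16.6,-4,0,6.4,16.6,-4,0]}}

```text
clock: 9.47
tool_pos: [498.0, 0.0, 255.1]
tool_rot: [[-1.0, 0.002, -0.0], [0.002, 1.0, -0.0], [0.0, -0.0, -1.0]]
ft_force: [-0.1, 0.3, -0.4]
finger_gap: 40.2
grip_force: 0.0
```

Run:
```python
from h import *
f=wrist('w4')
```

```text
9.4667 [498.    0.  255.1] [-0.08  0.26 -0.42] cam [429.5   0.7 373.2]
```

View pics/w4.png

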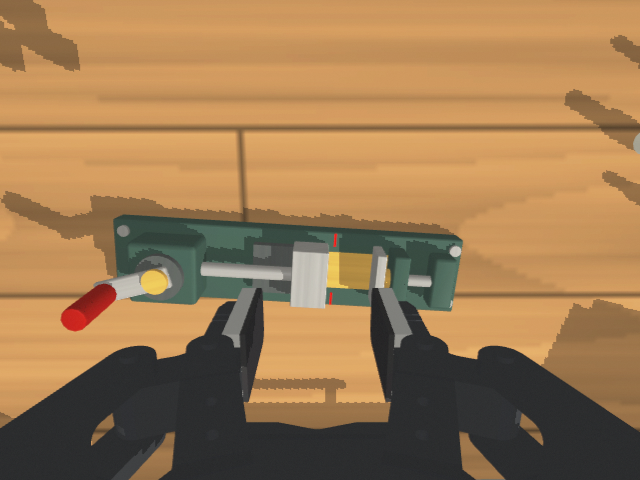

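The jaw face (column 327) is past both red lines, at (335,240) and (330,298). The brass strip is clear from column 328 to the anvil plate at 374.

Run:
```python
from h import *
f=dict(np.load('pics/w4.npz'))
P=lambda u,v,z:px(f,u,v,z).round(1)
for n,u,v,z in[('redfar',335.5,240,20),('rednear',330.5,298,20),('jf a',329,249,50),('jf b',325.5,307,50),('anv a',375.5,247,50),('anv b',372,286,50),('fl',115,215,20),('fr',462,237,20),('nr',452,311,20),('hub',154,283,74),('strip far',360,253,20),('strip near',355,289,20),('h',75,320,118)]: print(n,P(u,v,z),px(f,u,v).round(1))
```

```text
redfar [531.5  17.4  20. ] [531.2  17.3  21.1]
rednear [587.3  13.3  20. ] [586.2  13.2  22.4]
jf a [530.5  10.7  50. ] [539.5  11.6  21.2]
jf b [582.2   8.1  50. ] [605.2   9.2   1.3]
anv a [528.9  48.6  50. ] [536.3  52.2  25.7]
anv b [563.  47.  50.] [567.2  48.4  39.9]
fl [ 508.5 -175.3   20. ] [ 5.130e+02 -1.853e+02 -1.000e-01]
fr [529.  129.4  20. ] [5.345e+02 1.365e+02 5.000e-01]
nr [600.6 126.7  20. ] [609.9 133.5   0.9]
hub [ 550.3 -125.3   74. ] [ 550.3 -125.3   74. ]
strip far [543.7  39.4  20. ] [543.6  39.4  20.2]
strip near [578.4  35.7  20. ] [578.1  35.7  20.7]
h [ 559.3 -163.2  118. ] [ 559.3 -163.2  118. ]
```

>>> {"method": "step_arm", "body": {"deltas": [1,4,0,0,2,8,0,0,3,12,0,0,4,16,0,0,5,20,0,0,6,24,0,0,7.8,28,0,0,7.8,28,0,0,7.8,28,0,0,7.8,28,0,0], "jaw": 5}}

```text
clock: 10.35
tool_pos: [420.4, 280.4, 255.1]
tool_rot: [[-1.0, 0.001, -0.0], [0.001, 1.0, -0.001], [0.0, -0.001, -1.0]]
ft_force: [0.0, 0.2, 0.3]
finger_gap: 49.8
grip_force: 0.0
```

Run:
```python
from h import *
f=wrist('w5')
```

```text
10.35 [420.4 280.4 255.1] [0.04 0.19 0.28] cam [351.8 281.1 373.1]
```

View pics/w5.png

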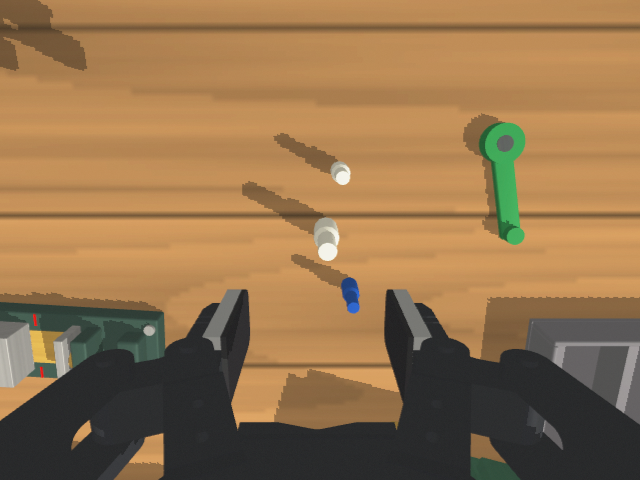

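The larger white insulator's top is at (327,252). The small white one is at (342,177), the blue one at (353,307) and the lever at the right.

Run:
```python
from h import *
f=dict(np.load('pics/w5.npz'))
for n,u,v,z in[('ins',327,252,72),('foot',326,230,34),('small',342,177,50),('blue',353,307,50)]: print(n,px(f,u,v,z).round(1),px(f,u,v).round(1))
```

```text
ins [448.4 288.7  72. ] [448.6 288.8  71.4]
foot [441.1 288.7  34. ] [440.  288.6  38.1]
small [394.2 300.6  50. ] [393.8 300.4  53.1]
blue [504.6 311.7  50. ] [503.  311.4  53.4]
```

>>> {"method": "step_arm", "body": {"deltas": [-1,0.4,2,0,-2.65,0.83,5,0,-2.65,0.83,8,0,-2.65,0.83,11,0,-2.65,0.83,14,0,-2.65,0.83,16.5,0,-2.65,0.83,18,0,-2.65,0.83,18.9,0,-2.65,0.83,18.9,0,-2.65,0.83,18.9,0]}}

```text
clock: 11.23
tool_pos: [447.3, 288.5, 66.7]
tool_rot: [[-1.0, 0.003, 0.0], [0.003, 1.0, 0.0], [-0.0, 0.0, -1.0]]
ft_force: [-0.2, 0.5, -0.4]
finger_gap: 49.7
grip_force: 0.0
```

>>> {"method": "step_arm", "body": {"deltas": [0,0,0,0,0,0,0,0,0,0,0,0,0,0,0,0,0,0,0,0,0,0,0,0,0,0,0,0,0,0,0,0,0,0,0,0,0,0,0,0], "jaw": 0, "squeeze": 20}}

```text
clock: 12.07
tool_pos: [447.1, 289.7, 67.5]
tool_rot: [[-1.0, 0.0, 0.002], [0.0, 1.0, 0.001], [-0.002, 0.001, -1.0]]
ft_force: [-0.1, -1.0, 6.4]
finger_gap: 13.3
grip_force: 23.0
```

>>> {"method": "step_arm", "body": {"deltas": [0,0,-0.5,0,0,0,-1.5,0,0,0,-3,0,0,0,-5,0,0,0,-7,0,0,0,-9,0,0,0,-10,0,0,0,-10,0,0,0,-10,0,0,0,-10,0]}}

```text
clock: 12.9
tool_pos: [445.6, 288.9, 165.3]
tool_rot: [[-1.0, 0.001, -0.002], [0.001, 1.0, -0.001], [0.002, -0.001, -1.0]]
ft_force: [0.2, -0.0, -1.9]
finger_gap: 13.3
grip_force: 22.3
```

Run:
```python
from h import *
f=wrist('w6')
s=r.read_state();print(s['finger_gap'],s['grip_force'],s['tool_rot'].round(3).tolist())
im=f['img'].astype(int);D=f['depth']
m=(im.min(2)>120)&(im.max(2)-im.min(2)<40)
v,u=np.nonzero(m[200:420,240:400]);v+=200;u+=240
P=np.array([px(f,a,b) for a,b in zip(u,v)])-s['tool_pos']
k=(np.abs(P[:,:2])<30).all(1)&(P[:,2]<20)&(P[:,2]>-90);P=P[k]
for lo in range(-75,15,6):
    q=P[(P[:,2]>=lo)&(P[:,2]<lo+6)]
    if len(q)>3: print(lo,len(q),q.min(0).round(1),q.max(0).round(1))
```

```text
12.9 [445.6 288.9 165.3] [ 0.22 -0.01 -1.85] cam [377.3 289.6 283.5]
13.427952667969564 22.32174575328827 [[-1.0, 0.001, -0.002], [0.001, 1.0, -0.001], [0.002, -0.001, -1.0]]
-69 61 [-10.5  -9.  -66.2] [ -5.4   9.1 -63. ]
-63 171 [-10.6 -10.1 -63. ] [ -1.4  10.7 -57. ]
-57 197 [-10.6  -9.9 -57. ] [ -1.3  10.6 -51. ]
-51 210 [-10.7 -10.1 -50.9] [ -1.1  10.8 -45. ]
-45 225 [-10.6  -9.7 -45. ] [ -2.7  10.4 -39. ]
-39 254 [-10.5  -9.4 -39. ] [ -4.3   9.6 -33.1]
-33 550 [-10.5  -7.5 -33. ] [ -1.6   8.5 -27. ]
-27 225 [-10.6  -6.1 -26.9] [ -2.2   7.3 -21. ]
-21 257 [ -7.4  -6.  -21. ] [ -1.8   7.2 -15. ]
-15 283 [ -7.2  -5.9 -15. ] [-2.2  7.2 -9. ]
-9 325 [-7.5 -6.  -9. ] [-2.2  7.1 -3. ]
-3 350 [-7.4 -6.  -2.9] [-2.4  7.2  3. ]
3 1616 [-7.3 -6.1  3. ] [8.  7.2 6.8]
9 133 [-11.8 -11.1  11.7] [10.6 12.5 14.8]
```

>>> {"method": "step_arm", "body": {"deltas": [-0.8,-2,0,0,-2,-5,0,0,-3.5,-8,0,0,-5,-11.5,0,0,-6.5,-15,0,0,-8,-18.5,0,0,-9.5,-22,0,0,-10.7,-24.5,0,0,-11.4,-25.9,0,0,-11.4,-25.9,0,0]}}

```text
clock: 13.78
tool_pos: [561.1, 27.2, 164.9]
tool_rot: [[-1.0, 0.004, -0.001], [0.004, 1.0, -0.001], [0.001, -0.001, -1.0]]
ft_force: [0.1, -0.1, -0.2]
finger_gap: 13.2
grip_force: 22.3
```

>>> {"method": "step_arm", "body": {"deltas": [0,0,1,0,0,0,2,0,0,0,3,0,0,0,4,0,0,0,4.5,0,0,0,4.5,0,0,0,4.5,0,0,0,4.5,0,0,0,4.5,0,0,0,4.5,0]}}

```text
clock: 14.62
tool_pos: [560.6, 30.3, 122.0]
tool_rot: [[-1.0, 0.001, 0.001], [0.001, 1.0, 0.0], [-0.001, 0.0, -1.0]]
ft_force: [-0.4, -0.6, -0.7]
finger_gap: 14.0
grip_force: 22.3
```

Run:
```python
from h import *
f=wrist('w7')
np.set_printoptions(suppress=True)
# red line pixels
im=f['img'].astype(int);m=(im[:,:,0]>120)&(im[:,:,1]<70)&(im[:,:,2]<70)
m[420:]=0
n,l,st,c=cv2.connectedComponentsWithStats(m.astype(np.uint8))
for i in range(1,n):
    if st[i,4]>4: print(st[i],c[i].round(1),px(f,c[i][0],c[i][1],20).round(1),px(f,c[i][0],c[i][1]).round(1))
```

```text
14.6167 [560.6  30.3 122. ] [-0.41 -0.61 -0.71] cam [491.9  30.8 239.9]
[288 185   5  22  74] [289.8 195.9] [531.1  16.5  20. ] [530.8  16.7  22.2]
[284 283   4   3  11] [285.4 284.1] [582.   13.1  20. ] [581.6  13.1  20.8]
```

>>> {"method": "step_arm", "body": {"deltas": [0,-0.1,0.6,0,0,-0.1,1.2,0,0,-0.1,1.8,0,0,-0.1,2.3,0,0,-0.1,2.7,0,0,-0.1,3,0,0,-0.1,3.1,0,0,-0.1,3.2,0,0,-0.1,3.2,0,0,-0.1,3.2,0]}}

```text
clock: 15.5
tool_pos: [560.4, 29.3, 89.6]
tool_rot: [[-1.0, 0.001, 0.001], [0.001, 1.0, 0.0], [-0.001, 0.0, -1.0]]
ft_force: [0.4, 0.9, -0.9]
finger_gap: 13.6
grip_force: 22.3
```

>>> {"method": "step_arm", "body": {"deltas": [0,0,0.02,0,0,0,0.04,0,0,0,0.06,0,0,0,0.08,0,0,0,0.1,0,0,0,0.12,0,0,0,0.14,0,0,0,0.16,0,0,0,0.18,0,0,0,0.2,0]}}

```text
clock: 16.33
tool_pos: [560.3, 29.2, 87.5]
tool_rot: [[-1.0, 0.001, 0.0], [0.001, 1.0, 0.0], [-0.0, 0.0, -1.0]]
ft_force: [0.1, 0.1, 0.9]
finger_gap: 13.7
grip_force: 22.5
```

Fz has only risen to 0.9 N, so contact is near. I'll creep down another 0.8 mm.

>>> {"method": "step_arm", "body": {"deltas": [0,0,0.01,0,0,0,0.02,0,0,0,0.03,0,0,0,0.04,0,0,0,0.05,0,0,0,0.06,0,0,0,0.07,0,0,0,0.08,0,0,0,0.08,0,0,0,0.08,0]}}

```text
clock: 17.17
tool_pos: [560.5, 29.2, 87.5]
tool_rot: [[-1.0, 0.001, 0.001], [0.001, 1.0, 0.0], [-0.001, 0.0, -1.0]]
ft_force: [-1.9, -0.8, 7.6]
finger_gap: 13.3
grip_force: 23.1
```

>>> {"method": "step_arm", "body": {"deltas": [0,0,-0.04,0,0,0,-0.06,0,0,0,-0.06,0,0,0,-0.06,0,0,0,-0.06,0,0,0,-0.06,0,0,0,-0.06,0,0,0,-0.06,0,0,0,-0.06,0,0,0,-0.06,0]}}

```text
clock: 18.0
tool_pos: [560.4, 29.2, 87.5]
tool_rot: [[-1.0, 0.001, 0.001], [0.001, 1.0, 0.0], [-0.001, 0.0, -1.0]]
ft_force: [-1.3, -0.1, 5.2]
finger_gap: 13.5
grip_force: 22.9
```

>>> {"method": "step_arm", "body": {"deltas": [0,0,0,0,0,0,0,0,0,0,0,0,0,0,0,0,0,0,0,0,0,0,0,0,0,0,0,0,0,0,0,0,0,0,-0.5,0,0,0,-1,0], "jaw": 4}}

```text
clock: 18.83
tool_pos: [560.0, 29.2, 97.3]
tool_rot: [[-1.0, 0.001, -0.001], [0.001, 1.0, 0.0], [0.001, 0.0, -1.0]]
ft_force: [0.4, -0.5, 1.0]
finger_gap: 40.3
grip_force: 0.0
```

>>> {"method": "step_arm", "body": {"deltas": [0,0,-1,0,0,0,-2,0,0,0,-4,0,0,0,-6,0,0,0,-8,0,0,0,-10,0,0,0,-12,0,3,-2,-12,0,6,-2,-12,0,6,-2,-12,0]}}

```text
clock: 19.67
tool_pos: [494.9, 8.8, 218.2]
tool_rot: [[-1.0, 0.002, -0.004], [0.002, 1.0, 0.0], [0.004, 0.0, -1.0]]
ft_force: [-1.4, 0.6, -0.6]
finger_gap: 39.9
grip_force: 0.0
```

Run:
```python
from h import *
f=wrist('w8')
im=f['img'].astype(int)
m=(im.min(2)>150)&(im.max(2)-im.min(2)<40);m[430:]=0
v,u=np.nonzero(m)
P=np.array([px(f,a,b) for a,b in zip(u,v)])
k=(np.abs(P[:,0]-560)<40)&(np.abs(P[:,1]-29)<17)
P=P[k]
for lo in range(21,100,6):
    q=P[(P[:,2]>=lo)&(P[:,2]<lo+6)]
    if len(q)>3: print(lo,len(q),q.min(0).round(1),q.max(0).round(1),np.median(q,0).round(1))
print(r.read_state()['finger_gap'])
```

```text
19.6667 [494.9   8.8 218.2] [-1.35  0.6  -0.59] cam [426.9   9.5 336.5]
21 46 [550.   20.9  21.5] [580.7  42.9  26.8] [551.4  29.4  24.9]
27 62 [549.8  20.   27.1] [555.6  38.3  33. ] [551.3  28.4  30.2]
33 72 [549.7  19.8  33. ] [555.9  38.6  39. ] [551.3  28.   36.1]
39 78 [549.7  19.6  39. ] [556.9  39.2  44.9] [551.5  28.4  41.8]
45 87 [549.7  19.4  45.1] [556.8  39.   50.9] [551.5  27.7  48.1]
51 207 [549.8  19.2  51.2] [567.6  40.   57. ] [553.8  28.9  55.4]
57 146 [550.5  20.6  57. ] [565.7  38.3  63. ] [554.9  27.8  58.3]
63 74 [553.1  21.9  63.1] [560.9  36.8  68.9] [554.7  28.1  66.1]
69 78 [553.2  22.2  69. ] [560.2  36.8  74.9] [554.6  28.5  72. ]
75 77 [553.1  22.6  75. ] [559.2  36.4  80.9] [554.4  28.7  78.4]
81 76 [553.3  22.9  81.1] [560.5  36.8  86.8] [554.5  29.1  83.8]
87 338 [552.8  22.7  87.1] [567.9  36.5  93. ] [559.   29.2  92.2]
93 80 [553.5  22.6  93. ] [565.8  35.7  94.2] [560.2  29.7  93.2]
40.36632240616656
```

>>> {"method": "step_arm", "body": {"deltas": [-0.8,-2,0,0,-2,-5,0,0,-3,-8,0,0,-4.2,-11,0,0,-5.2,-14,2,0,-6.4,-17.4,4,0,-6.4,-17.4,6,0,-6.4,-17.4,6.8,0,-6.4,-17.4,6.8,0,-6.4,-17.4,6.8,0]}}

```text
clock: 20.55
tool_pos: [564.4, -164.1, 149.6]
tool_rot: [[-1.0, 0.0, 0.0], [0.0, 1.0, 0.0], [-0.0, 0.0, -1.0]]
ft_force: [-0.1, 0.2, 0.5]
finger_gap: 40.0
grip_force: 0.0
```

Run:
```python
from h import *
from scipy.optimize import least_squares
p=np.array([(531.0,-90.6),(509.0,-121.0),(521.3,-155.8),(542.8,-166.1),(558.7,-165.4)])
q=least_squares(lambda a:np.hypot(*(p-a[:2]).T)-40,[549,-126]);print(q.x,q.fun.round(2))
f=wrist('w9')
im=f['img'].astype(int);m=(im[:,:,0]>150)&(im[:,:,1]<70)&(im[:,:,2]<70);m[420:]=0
v,u=np.nonzero(m);P=np.array([px(f,a,b) for a,b in zip(u,v)]);P=P[P[:,2]>116.5];print(P.min(0),P.max(0),len(P))
```

```text
[ 548.61703554 -126.57845877] [ 0.06  0.01  0.   -0.05  0.11]
20.55 [ 564.4 -164.1  149.6] [-0.07  0.21  0.53] cam [ 495.9 -163.6  267.6]
[ 495.86132203 -173.13256162  116.52406759] [ 567.37720502 -156.31886183  267.64827262] 332
```

>>> {"method": "step_arm", "body": {"deltas": [0.3,-0.1,1,0,0.54,-0.1,2.5,0,0.54,-0.1,4,0,0.54,-0.1,4.4,0,0.54,-0.1,4.4,0,0.54,-0.1,4.4,0,0.54,-0.1,4.4,0,0.54,-0.1,4.4,0,0.54,-0.1,4.4,0,0.54,-0.1,4.4,0]}}

```text
clock: 21.43
tool_pos: [558.9, -165.8, 105.7]
tool_rot: [[-1.0, 0.001, 0.001], [0.001, 1.0, -0.0], [-0.001, -0.0, -1.0]]
ft_force: [-0.1, 0.1, 0.7]
finger_gap: 40.0
grip_force: 0.0
```

>>> {"method": "step_arm", "body": {"deltas": [0,0,0,0,0,0,0,0,0,0,0,0,0,0,0,0,0,0,0,0,0,0,0,0,0,0,0,0,0,0,0,0,0,0,0,0,0,0,0,0], "jaw": 0, "squeeze": 40}}

```text
clock: 22.27
tool_pos: [558.7, -165.7, 105.3]
tool_rot: [[-1.0, 0.001, 0.0], [0.001, 1.0, 0.0], [-0.0, 0.0, -1.0]]
ft_force: [-1.0, 0.4, 3.8]
finger_gap: 17.1
grip_force: 39.1
```

```bash
cat > st.py <<'E'
from h import *
s=r.read_state();p=s['tool_pos'][:2]-[548.617,-126.578];a=np.arctan2(p[1],p[0])%6.2832
t=np.array([np.sin(a),-np.cos(a)]);F=s['ft_force'][:2]
print(s['clock'],'ang',a.round(3),'R',np.hypot(*p).round(2),'Ftan',-(F@t).round(2),'Frad',(F@p/40).round(2),s['ft_force'].round(2))
E
python3 st.py; python3 arc.py 4.975 -0.6,0 -0.6,0 -0.3,1
```

```text
22.2667 ang 4.966 R 40.36 Ftan -0.87 Frad -0.7 [-1.02  0.45  3.83]
[0.23, -0.06, 0.0, 0.0, 0.47, -0.1, 0.0, 0.0, 0.71, -0.12, 0.0, 0.0, 0.95, -0.14, 0.0, 0.0, 1.19, -0.13, 0.0, 0.0, 1.43, -0.12, 0.0, 0.0, 1.67, -0.09, 0.0, 0.0, 1.9, -0.04, 0.0, 0.0, 2.13, 0.02, 0.0, 0.0, 2.36, 0.09, 0.0, 0.0]
[0.22, 0.09, 0.0, 0.0, 0.44, 0.19, 0.0, 0.0, 0.65, 0.3, 0.0, 0.0, 0.86, 0.42, 0.0, 0.0, 1.06, 0.56, 0.0, 0.0, 1.24, 0.71, 0.0, 0.0, 1.42, 0.87, 0.0, 0.0, 1.59, 1.04, 0.0, 0.0, 1.75, 1.22, 0.0, 0.0, 1.9, 1.41, 0.0, 0.0]
[0.08, 0.11, 0.0, 0.0, 0.15, 0.22, 0.0, 0.0, 0.22, 0.33, 0.0, 0.0, 0.29, 0.45, 0.0, 0.0, 0.35, 0.57, 0.0, 0.0, 0.41, 0.69, 0.0, 0.0, 0.46, 0.81, 0.0, 0.0, 0.51, 0.93, 0.0, 0.0, 0.56, 1.06, 0.0, 0.0, 0.56, 1.06, 0.0, 0.0]
```

>>> {"method": "step_arm", "body": {"deltas": [0.23,-0.06,0.0,0.0,0.47,-0.1,0.0,0.0,0.71,-0.12,0.0,0.0,0.95,-0.14,0.0,0.0,1.19,-0.13,0.0,0.0,1.43,-0.12,0.0,0.0,1.67,-0.09,0.0,0.0,1.9,-0.04,0.0,0.0,2.13,0.02,0.0,0.0,2.36,0.09,0.0,0.0]}}

```text
clock: 23.1
tool_pos: [537.2, -165.0, 105.4]
tool_rot: [[-1.0, 0.001, 0.006], [0.001, 1.0, -0.001], [-0.006, -0.001, -1.0]]
ft_force: [6.6, 1.5, -1.0]
finger_gap: 17.3
grip_force: 39.0
```

```bash
python3 st.py
```

```text
23.1 ang 4.424 R 40.12 Ftan 5.94 Frad -3.37 [ 6.65  1.53 -1.  ]
```

>>> {"method": "step_arm", "body": {"deltas": [0.22,0.09,0.0,0.0,0.44,0.19,0.0,0.0,0.65,0.3,0.0,0.0,0.86,0.42,0.0,0.0,1.06,0.56,0.0,0.0,1.24,0.71,0.0,0.0,1.42,0.87,0.0,0.0,1.59,1.04,0.0,0.0,1.75,1.22,0.0,0.0,1.9,1.41,0.0,0.0]}}

```text
clock: 23.93
tool_pos: [518.4, -152.3, 105.5]
tool_rot: [[-1.0, 0.0, 0.006], [0.0, 1.0, -0.004], [-0.006, -0.004, -1.0]]
ft_force: [6.0, -2.0, -1.9]
finger_gap: 16.8
grip_force: 39.1
```

```bash
python3 st.py
```

```text
23.9333 ang 3.847 R 39.72 Ftan 5.42 Frad -3.27 [ 6.02 -2.   -1.86]
```

>>> {"method": "step_arm", "body": {"deltas": [0.08,0.11,0.0,0.0,0.15,0.22,0.0,0.0,0.22,0.33,0.0,0.0,0.29,0.45,0.0,0.0,0.35,0.57,0.0,0.0,0.41,0.69,0.0,0.0,0.46,0.81,0.0,0.0,0.51,0.93,0.0,0.0,0.56,1.06,0.0,0.0,0.56,1.06,0.0,0.0]}}

```text
clock: 24.77
tool_pos: [512.1, -142.0, 105.4]
tool_rot: [[-1.0, -0.0, 0.005], [-0.0, 1.0, -0.004], [-0.005, -0.004, -1.0]]
ft_force: [3.3, -4.0, -0.1]
finger_gap: 17.0
grip_force: 39.2
```

```bash
python3 st.py; python3 arc.py 3.475 -.2,0 -.1,0 -.1,0 -.1,0 -.1,0 -.1,0 -.1,0 -.1,0
```

```text
24.7667 ang 3.541 R 39.6 Ftan 5.01 Frad -1.45 [ 3.29 -4.04 -0.06]
[0.03, 0.08, 0.0, 0.0, 0.05, 0.15, 0.0, 0.0, 0.07, 0.23, 0.0, 0.0, 0.09, 0.31, 0.0, 0.0, 0.11, 0.38, 0.0, 0.0, 0.13, 0.46, 0.0, 0.0, 0.15, 0.54, 0.0, 0.0, 0.16, 0.62, 0.0, 0.0, 0.17, 0.7, 0.0, 0.0, 0.18, 0.78, 0.0, 0.0]
[0.01, 0.04, 0.0, 0.0, 0.01, 0.08, 0.0, 0.0, 0.01, 0.12, 0.0, 0.0, 0.02, 0.16, 0.0, 0.0, 0.02, 0.2, 0.0, 0.0, 0.02, 0.24, 0.0, 0.0, 0.03, 0.28, 0.0, 0.0, 0.03, 0.32, 0.0, 0.0, 0.03, 0.36, 0.0, 0.0, 0.03, 0.4, 0.0, 0.0]
[0.0, 0.04, 0.0, 0.0, 0.0, 0.08, 0.0, 0.0, 0.0, 0.12, 0.0, 0.0, 0.0, 0.16, 0.0, 0.0, 0.0, 0.2, 0.0, 0.0, 0.0, 0.24, 0.0, 0.0, -0.0, 0.28, 0.0, 0.0, -0.0, 0.32, 0.0, 0.0, -0.0, 0.36, 0.0, 0.0, -0.01, 0.4, 0.0, 0.0]
[-0.0, 0.04, 0.0, 0.0, -0.01, 0.08, 0.0, 0.0, -0.01, 0.12, 0.0, 0.0, -0.01, 0.16, 0.0, 0.0, -0.02, 0.2, 0.0, 0.0, -0.02, 0.24, 0.0, 0.0, -0.03, 0.28, 0.0, 0.0, -0.03, 0.32, 0.0, 0.0, -0.04, 0.36, 0.0, 0.0, -0.05, 0.4, 0.0, 0.0]
[-0.01, 0.04, 0.0, 0.0, -0.01, 0.08, 0.0, 0.0, -0.02, 0.12, 0.0, 0.0, -0.03, 0.16, 0.0, 0.0, -0.04, 0.2, 0.0, 0.0, -0.05, 0.24, 0.0, 0.0, -0.06, 0.27, 0.0, 0.0, -0.07, 0.31, 0.0, 0.0, -0.08, 0.35, 0.0, 0.0, -0.09, 0.39, 0.0, 0.0]
[-0.01, 0.04, 0.0, 0.0, -0.02, 0.08, 0.0, 0.0, -0.03, 0.12, 0.0, 0.0, -0.05, 0.15, 0.0, 0.0, -0.06, 0.19, 0.0, 0.0, -0.07, 0.23, 0.0, 0.0, -0.08, 0.27, 0.0, 0.0, -0.1, 0.3, 0.0, 0.0, -0.11, 0.34, 0.0, 0.0, -0.12, 0.38, 0.0, 0.0]
[-0.01, 0.04, 0.0, 0.0, -0.03, 0.07, 0.0, 0.0, -0.04, 0.11, 0.0, 0.0, -0.06, 0.15, 0.0, 0.0, -0.08, 0.18, 0.0, 0.0, -0.09, 0.22, 0.0, 0.0, -0.11, 0.26, 0.0, 0.0, -0.13, 0.29, 0.0, 0.0, -0.14, 0.33, 0.0, 0.0, -0.16, 0.37, 0.0, 0.0]
[-0.02, 0.04, 0.0, 0.0, -0.04, 0.07, 0.0, 0.0, -0.06, 0.11, 0.0, 0.0, -0.07, 0.14, 0.0, 0.0, -0.09, 0.18, 0.0, 0.0, -0.11, 0.21, 0.0, 0.0, -0.13, 0.25, 0.0, 0.0, -0.16, 0.28, 0.0, 0.0, -0.18, 0.31, 0.0, 0.0, -0.2, 0.35, 0.0, 0.0]
```

>>> {"method": "step_arm", "body": {"deltas": [0.03,0.08,0.0,0.0,0.05,0.15,0.0,0.0,0.07,0.23,0.0,0.0,0.09,0.31,0.0,0.0,0.11,0.38,0.0,0.0,0.13,0.46,0.0,0.0,0.15,0.54,0.0,0.0,0.16,0.62,0.0,0.0,0.17,0.7,0.0,0.0,0.18,0.78,0.0,0.0]}}

```text
clock: 25.6
tool_pos: [509.9, -134.6, 105.4]
tool_rot: [[-1.0, -0.001, 0.003], [-0.001, 1.0, -0.004], [-0.003, -0.004, -1.0]]
ft_force: [2.0, -5.8, 0.0]
finger_gap: 16.8
grip_force: 39.3
```

```bash
python3 st.py
```

```text
25.6 ang 3.345 R 39.51 Ftan 6.13 Frad -0.81 [ 2.04 -5.84  0.  ]
```

>>> {"method": "step_arm", "body": {"deltas": [0.01,0.04,0.0,0.0,0.01,0.08,0.0,0.0,0.01,0.12,0.0,0.0,0.02,0.16,0.0,0.0,0.02,0.2,0.0,0.0,0.02,0.24,0.0,0.0,0.03,0.28,0.0,0.0,0.03,0.32,0.0,0.0,0.03,0.36,0.0,0.0,0.03,0.4,0.0,0.0]}}

```text
clock: 26.43
tool_pos: [509.3, -130.6, 105.4]
tool_rot: [[-1.0, -0.001, 0.003], [-0.001, 1.0, -0.004], [-0.003, -0.004, -1.0]]
ft_force: [1.6, -4.7, 0.8]
finger_gap: 17.1
grip_force: 39.3
```

```bash
python3 st.py
```

```text
26.4333 ang 3.244 R 39.51 Ftan 4.81 Frad -1.09 [ 1.59 -4.67  0.76]
```

```bash
cat > av.py <<'E'
from h import *
L=[];A=[]
for i in range(5):
    s=r.read_state();p=s['tool_pos'][:2]-[548.617,-126.578];a=np.arctan2(p[1],p[0])%6.2832
    A.append(a);L.append(-(s['ft_force'][:2]@[np.sin(a),-np.cos(a)]))
    if i<4: f=r.grab_frame('wrist')
np.savez('pics/wl.npz',**f)
print(s['clock'],'ang',np.mean(A).round(3),'Ftan',np.mean(L).round(2),np.round(L,1))
# insulator stem y,x (white, high)
T=np.eye(4);T[:3,:3]=s['tool_rot'];T[:3,3]=s['tool_pos'];W=T@f['mount'];f['R']=W[:3,:3].T;f['t']=-f['R']@W[:3,3]
v,u=np.mgrid[0:480,0:640];D=f['depth'];c=np.stack([u*D,v*D,D],-1)@np.linalg.inv(f['K']).T
X=(c-f['t'])@f['R']
q=X[(X[...,2]>75)&(X[...,2]<95)&(abs(X[...,0]-561)<20)&(abs(X[...,1]-40)<30)&(D>0)]
if len(q): print('ins',len(q),q.min(0).round(1),q.max(0).round(1))
j=X[(X[...,2]>46)&(X[...,2]<54)&(abs(X[...,0]-540)<10)&(X[...,1]>-30)&(X[...,1]<35)&(D>0)]
if len(j): print('jaw',len(j),j[:,1].min().round(1),j[:,1].max().round(1))
E
python3 av.py
```

```text
26.6333 ang 3.242 Ftan 5.24 [4.8 5.8 5.  4.6 6. ]
jaw 2422 -9.5 22.1
```

>>> {"method": "step_arm", "body": {"deltas": [0.0,0.04,0.0,0.0,0.0,0.08,0.0,0.0,0.0,0.12,0.0,0.0,0.0,0.16,0.0,0.0,0.0,0.2,0.0,0.0,0.0,0.24,0.0,0.0,0,0.28,0.0,0.0,0,0.32,0.0,0.0,0,0.36,0.0,0.0,0,0.4,0.0,0.0]}}

```text
clock: 27.47
tool_pos: [509.1, -126.6, 105.4]
tool_rot: [[-1.0, -0.001, 0.002], [-0.001, 1.0, -0.005], [-0.002, -0.005, -1.0]]
ft_force: [1.3, -6.1, -0.1]
finger_gap: 16.6
grip_force: 39.4
```

```bash
python3 av.py
```

```text
27.6667 ang 3.141 Ftan 5.62 [6.1 5.5 6.3 5.3 4.9]
jaw 2500 -8.2 23.4
```

>>> {"method": "step_arm", "body": {"deltas": [0,0.04,0.0,0.0,-0.01,0.08,0.0,0.0,-0.01,0.12,0.0,0.0,-0.01,0.16,0.0,0.0,-0.02,0.2,0.0,0.0,-0.02,0.24,0.0,0.0,-0.03,0.28,0.0,0.0,-0.03,0.32,0.0,0.0,-0.04,0.36,0.0,0.0,-0.05,0.4,0.0,0.0]}}

```text
clock: 28.5
tool_pos: [509.3, -122.6, 105.4]
tool_rot: [[-1.0, -0.001, 0.002], [-0.001, 1.0, -0.004], [-0.002, -0.004, -1.0]]
ft_force: [-0.0, -5.4, 2.5]
finger_gap: 17.0
grip_force: 39.4
```

```bash
python3 av.py
```

```text
28.7 ang 3.04 Ftan 5.55 [5.4 4.9 6.2 5.4 5.9]
jaw 2488 -7.2 31.5
```

>>> {"method": "step_arm", "body": {"deltas": [-0.01,0.04,0.0,0.0,-0.01,0.08,0.0,0.0,-0.02,0.12,0.0,0.0,-0.03,0.16,0.0,0.0,-0.04,0.2,0.0,0.0,-0.05,0.24,0.0,0.0,-0.06,0.27,0.0,0.0,-0.07,0.31,0.0,0.0,-0.08,0.35,0.0,0.0,-0.09,0.39,0.0,0.0]}}

```text
clock: 29.53
tool_pos: [509.9, -118.7, 105.4]
tool_rot: [[-1.0, -0.001, 0.001], [-0.001, 1.0, -0.004], [-0.001, -0.004, -1.0]]
ft_force: [-0.8, -6.6, 3.8]
finger_gap: 17.2
grip_force: 39.5
```

```bash
python3 av.py; python3 arc.py 2.875 -.05,4 -.05,4 -.05,4 -.05,4
```

```text
29.7333 ang 2.939 Ftan 5.78 [6.6 6.  5.6 5.1 5.5]
jaw 2479 -6.2 33.4
[-0.01, 0.03, 0.0, 0.0, -0.02, 0.06, 0.0, 0.0, -0.03, 0.1, 0.0, 0.0, -0.04, 0.13, 0.0, 0.0, -0.05, 0.16, 0.0, 0.0, -0.06, 0.19, 0.0, 0.0, -0.06, 0.19, 0.0, 0.0, -0.06, 0.19, 0.0, 0.0, -0.06, 0.19, 0.0, 0.0, -0.06, 0.19, 0.0, 0.0]
[-0.01, 0.03, 0.0, 0.0, -0.02, 0.06, 0.0, 0.0, -0.03, 0.09, 0.0, 0.0, -0.04, 0.13, 0.0, 0.0, -0.06, 0.16, 0.0, 0.0, -0.07, 0.19, 0.0, 0.0, -0.07, 0.19, 0.0, 0.0, -0.07, 0.19, 0.0, 0.0, -0.07, 0.19, 0.0, 0.0, -0.07, 0.19, 0.0, 0.0]
[-0.01, 0.03, 0.0, 0.0, -0.02, 0.06, 0.0, 0.0, -0.04, 0.09, 0.0, 0.0, -0.05, 0.12, 0.0, 0.0, -0.06, 0.15, 0.0, 0.0, -0.08, 0.18, 0.0, 0.0, -0.08, 0.18, 0.0, 0.0, -0.08, 0.18, 0.0, 0.0, -0.08, 0.18, 0.0, 0.0, -0.08, 0.18, 0.0, 0.0]
[-0.01, 0.03, 0.0, 0.0, -0.03, 0.06, 0.0, 0.0, -0.04, 0.09, 0.0, 0.0, -0.06, 0.12, 0.0, 0.0, -0.07, 0.15, 0.0, 0.0, -0.09, 0.18, 0.0, 0.0, -0.09, 0.18, 0.0, 0.0, -0.09, 0.18, 0.0, 0.0, -0.09, 0.18, 0.0, 0.0, -0.09, 0.18, 0.0, 0.0]
```

>>> {"method": "step_arm", "body": {"deltas": [-0.01,0.03,0.0,0.0,-0.02,0.06,0.0,0.0,-0.03,0.1,0.0,0.0,-0.04,0.13,0.0,0.0,-0.05,0.16,0.0,0.0,-0.06,0.19,0.0,0.0,-0.06,0.19,0.0,0.0,-0.06,0.19,0.0,0.0,-0.06,0.19,0.0,0.0,-0.06,0.19,0.0,0.0]}}

```text
clock: 30.57
tool_pos: [510.4, -116.7, 105.4]
tool_rot: [[-1.0, -0.001, 0.001], [-0.001, 1.0, -0.004], [-0.001, -0.004, -1.0]]
ft_force: [0.0, -5.7, 2.9]
finger_gap: 16.8
grip_force: 39.5
```

```bash
python3 av.py
```

```text
30.7667 ang 2.889 Ftan 5.34 [5.5 4.3 5.8 5.3 5.9]
jaw 2481 -5.5 34.6
```

>>> {"method": "step_arm", "body": {"deltas": [-0.01,0.03,0.0,0.0,-0.02,0.06,0.0,0.0,-0.03,0.09,0.0,0.0,-0.04,0.13,0.0,0.0,-0.06,0.16,0.0,0.0,-0.07,0.19,0.0,0.0,-0.07,0.19,0.0,0.0,-0.07,0.19,0.0,0.0,-0.07,0.19,0.0,0.0,-0.07,0.19,0.0,0.0]}}

```text
clock: 31.6
tool_pos: [510.9, -114.8, 105.4]
tool_rot: [[-1.0, -0.001, 0.0], [-0.001, 1.0, -0.004], [-0.0, -0.004, -1.0]]
ft_force: [-0.8, -5.8, 3.3]
finger_gap: 16.9
grip_force: 39.6
```

```bash
python3 av.py
```

```text
31.8 ang 2.839 Ftan 5.33 [5.8 5.1 5.1 5.5 5.2]
jaw 2482 -5.1 35.0
```

>>> {"method": "step_arm", "body": {"deltas": [-0.01,0.03,0.0,0.0,-0.02,0.06,0.0,0.0,-0.04,0.09,0.0,0.0,-0.05,0.12,0.0,0.0,-0.06,0.15,0.0,0.0,-0.08,0.18,0.0,0.0,-0.08,0.18,0.0,0.0,-0.08,0.18,0.0,0.0,-0.08,0.18,0.0,0.0,-0.08,0.18,0.0,0.0]}}

```text
clock: 32.63
tool_pos: [511.5, -112.9, 105.4]
tool_rot: [[-1.0, -0.001, -0.0], [-0.001, 1.0, -0.004], [0.0, -0.004, -1.0]]
ft_force: [-1.8, -4.9, 3.8]
finger_gap: 16.9
grip_force: 39.6
```

```bash
python3 av.py
```

```text
32.8333 ang 2.789 Ftan 5.61 [5.2 5.4 5.5 6.1 5.8]
jaw 2473 -4.7 34.9
```

>>> {"method": "step_arm", "body": {"deltas": [-0.01,0.03,0.0,0.0,-0.03,0.06,0.0,0.0,-0.04,0.09,0.0,0.0,-0.06,0.12,0.0,0.0,-0.07,0.15,0.0,0.0,-0.09,0.18,0.0,0.0,-0.09,0.18,0.0,0.0,-0.09,0.18,0.0,0.0,-0.09,0.18,0.0,0.0,-0.09,0.18,0.0,0.0]}}

```text
clock: 33.67
tool_pos: [512.3, -111.1, 105.4]
tool_rot: [[-1.0, -0.001, -0.001], [-0.001, 1.0, -0.004], [0.001, -0.004, -1.0]]
ft_force: [-1.2, -5.5, 3.4]
finger_gap: 17.0
grip_force: 39.6
```

```bash
python3 av.py;python3 arc.py 2.675 -.05,4 -.05,4 -.05,4 -.05,4
```

```text
33.8667 ang 2.739 Ftan 4.95 [5.6 4.9 5.  4.9 4.3]
jaw 2473 -4.5 27.7
[-0.02, 0.03, 0.0, 0.0, -0.03, 0.06, 0.0, 0.0, -0.05, 0.09, 0.0, 0.0, -0.06, 0.12, 0.0, 0.0, -0.08, 0.15, 0.0, 0.0, -0.09, 0.18, 0.0, 0.0, -0.09, 0.18, 0.0, 0.0, -0.09, 0.18, 0.0, 0.0, -0.09, 0.18, 0.0, 0.0, -0.09, 0.18, 0.0, 0.0]
[-0.02, 0.03, 0.0, 0.0, -0.03, 0.06, 0.0, 0.0, -0.05, 0.09, 0.0, 0.0, -0.07, 0.11, 0.0, 0.0, -0.09, 0.14, 0.0, 0.0, -0.1, 0.17, 0.0, 0.0, -0.1, 0.17, 0.0, 0.0, -0.1, 0.17, 0.0, 0.0, -0.1, 0.17, 0.0, 0.0, -0.1, 0.17, 0.0, 0.0]
[-0.02, 0.03, 0.0, 0.0, -0.04, 0.06, 0.0, 0.0, -0.05, 0.08, 0.0, 0.0, -0.07, 0.11, 0.0, 0.0, -0.09, 0.14, 0.0, 0.0, -0.11, 0.17, 0.0, 0.0, -0.11, 0.17, 0.0, 0.0, -0.11, 0.17, 0.0, 0.0, -0.11, 0.17, 0.0, 0.0, -0.11, 0.17, 0.0, 0.0]
[-0.02, 0.03, 0.0, 0.0, -0.04, 0.05, 0.0, 0.0, -0.06, 0.08, 0.0, 0.0, -0.08, 0.11, 0.0, 0.0, -0.1, 0.13, 0.0, 0.0, -0.12, 0.16, 0.0, 0.0, -0.12, 0.16, 0.0, 0.0, -0.12, 0.16, 0.0, 0.0, -0.12, 0.16, 0.0, 0.0, -0.12, 0.16, 0.0, 0.0]
```

>>> {"method": "step_arm", "body": {"deltas": [-0.02,0.03,0.0,0.0,-0.03,0.06,0.0,0.0,-0.05,0.09,0.0,0.0,-0.06,0.12,0.0,0.0,-0.08,0.15,0.0,0.0,-0.09,0.18,0.0,0.0,-0.09,0.18,0.0,0.0,-0.09,0.18,0.0,0.0,-0.09,0.18,0.0,0.0,-0.09,0.18,0.0,0.0]}}

```text
clock: 34.7
tool_pos: [513.1, -109.3, 105.4]
tool_rot: [[-1.0, -0.001, -0.001], [-0.001, 1.0, -0.004], [0.001, -0.004, -1.0]]
ft_force: [-1.7, -4.4, 3.9]
finger_gap: 17.0
grip_force: 39.7
```

```bash
python3 av.py; python3 st.py
```

```text
34.9 ang 2.689 Ftan 5.35 [4.7 5.  5.6 5.7 5.8]
jaw 2473 -3.8 34.2
34.9 ang 2.689 R 39.5 Ftan 5.82 Frad -0.92 [-1.71 -5.65  4.53]
```

>>> {"method": "step_arm", "body": {"deltas": [-0.02,0.03,0.0,0.0,-0.03,0.06,0.0,0.0,-0.05,0.09,0.0,0.0,-0.07,0.11,0.0,0.0,-0.09,0.14,0.0,0.0,-0.1,0.17,0.0,0.0,-0.1,0.17,0.0,0.0,-0.1,0.17,0.0,0.0,-0.1,0.17,0.0,0.0,-0.1,0.17,0.0,0.0]}}

```text
clock: 35.73
tool_pos: [514.0, -107.6, 105.3]
tool_rot: [[-1.0, -0.001, -0.001], [-0.001, 1.0, -0.004], [0.001, -0.004, -1.0]]
ft_force: [-2.6, -5.3, 4.2]
finger_gap: 16.9
grip_force: 39.7
```

```bash
python3 av.py
```

```text
35.9333 ang 2.64 Ftan 5.47 [5.9 4.9 5.5 5.8 5.2]
jaw 2471 -3.3 28.2
```

>>> {"method": "step_arm", "body": {"deltas": [-0.02,0.03,0.0,0.0,-0.04,0.06,0.0,0.0,-0.05,0.08,0.0,0.0,-0.07,0.11,0.0,0.0,-0.09,0.14,0.0,0.0,-0.11,0.17,0.0,0.0,-0.11,0.17,0.0,0.0,-0.11,0.17,0.0,0.0,-0.11,0.17,0.0,0.0,-0.11,0.17,0.0,0.0]}}

```text
clock: 36.77
tool_pos: [514.9, -105.9, 105.3]
tool_rot: [[-1.0, -0.001, -0.001], [-0.001, 1.0, -0.004], [0.001, -0.004, -1.0]]
ft_force: [-2.8, -6.8, 4.5]
finger_gap: 17.1
grip_force: 39.7
```

```bash
python3 av.py;python3 arc.py 2.525 -.05,4 -.05,4 -.05,4 -.05,4 -.05,4
```

```text
36.9667 ang 2.593 Ftan 6.08 [7.3 6.  5.7 5.1 6.3]
jaw 2477 -2.8 28.9
[-0.02, 0.03, 0.0, 0.0, -0.04, 0.05, 0.0, 0.0, -0.06, 0.08, 0.0, 0.0, -0.08, 0.11, 0.0, 0.0, -0.1, 0.13, 0.0, 0.0, -0.12, 0.16, 0.0, 0.0, -0.12, 0.16, 0.0, 0.0, -0.12, 0.16, 0.0, 0.0, -0.12, 0.16, 0.0, 0.0, -0.12, 0.16, 0.0, 0.0]
[-0.02, 0.03, 0.0, 0.0, -0.04, 0.05, 0.0, 0.0, -0.06, 0.08, 0.0, 0.0, -0.08, 0.1, 0.0, 0.0, -0.11, 0.13, 0.0, 0.0, -0.13, 0.15, 0.0, 0.0, -0.13, 0.15, 0.0, 0.0, -0.13, 0.15, 0.0, 0.0, -0.13, 0.15, 0.0, 0.0, -0.13, 0.15, 0.0, 0.0]
[-0.02, 0.03, 0.0, 0.0, -0.04, 0.05, 0.0, 0.0, -0.07, 0.07, 0.0, 0.0, -0.09, 0.1, 0.0, 0.0, -0.11, 0.12, 0.0, 0.0, -0.14, 0.15, 0.0, 0.0, -0.14, 0.15, 0.0, 0.0, -0.14, 0.15, 0.0, 0.0, -0.14, 0.15, 0.0, 0.0, -0.14, 0.15, 0.0, 0.0]
[-0.02, 0.02, 0.0, 0.0, -0.05, 0.05, 0.0, 0.0, -0.07, 0.07, 0.0, 0.0, -0.09, 0.09, 0.0, 0.0, -0.12, 0.12, 0.0, 0.0, -0.14, 0.14, 0.0, 0.0, -0.14, 0.14, 0.0, 0.0, -0.14, 0.14, 0.0, 0.0, -0.14, 0.14, 0.0, 0.0, -0.14, 0.14, 0.0, 0.0]
[-0.02, 0.02, 0.0, 0.0, -0.05, 0.05, 0.0, 0.0, -0.07, 0.07, 0.0, 0.0, -0.1, 0.09, 0.0, 0.0, -0.12, 0.11, 0.0, 0.0, -0.15, 0.13, 0.0, 0.0, -0.15, 0.13, 0.0, 0.0, -0.15, 0.13, 0.0, 0.0, -0.15, 0.13, 0.0, 0.0, -0.15, 0.13, 0.0, 0.0]
```

>>> {"method": "step_arm", "body": {"deltas": [-0.02,0.03,0.0,0.0,-0.04,0.05,0.0,0.0,-0.06,0.08,0.0,0.0,-0.08,0.11,0.0,0.0,-0.1,0.13,0.0,0.0,-0.12,0.16,0.0,0.0,-0.12,0.16,0.0,0.0,-0.12,0.16,0.0,0.0,-0.12,0.16,0.0,0.0,-0.12,0.16,0.0,0.0]}}

```text
clock: 37.8
tool_pos: [515.8, -104.5, 105.3]
tool_rot: [[-1.0, -0.001, -0.002], [-0.001, 1.0, -0.004], [0.002, -0.004, -1.0]]
ft_force: [-2.8, -6.4, 5.1]
finger_gap: 16.9
grip_force: 39.8
```

```bash
python3 av.py
```

```text
38.0 ang 2.548 Ftan 6.68 [6.9 7.3 6.  6.3 6.9]
ins 5 [560.4  29.9  75.1] [563.   31.   75.5]
jaw 2475 -2.3 29.2
```

>>> {"method": "step_arm", "body": {"deltas": [-0.02,0.03,0.0,0.0,-0.04,0.05,0.0,0.0,-0.06,0.08,0.0,0.0,-0.08,0.1,0.0,0.0,-0.11,0.13,0.0,0.0,-0.13,0.15,0.0,0.0,-0.13,0.15,0.0,0.0,-0.13,0.15,0.0,0.0,-0.13,0.15,0.0,0.0,-0.13,0.15,0.0,0.0]}}

```text
clock: 38.83
tool_pos: [516.8, -103.0, 105.3]
tool_rot: [[-1.0, -0.001, -0.003], [-0.001, 1.0, -0.004], [0.003, -0.004, -1.0]]
ft_force: [-4.0, -6.6, 4.8]
finger_gap: 16.8
grip_force: 39.8
```

```bash
python3 av.py; python3 arc.py 2.425 -.02,4
```

```text
39.0333 ang 2.504 Ftan 7.34 [7.6 6.8 7.5 7.2 7.5]
ins 24 [559.9  30.2  75. ] [565.3  32.5  76.7]
jaw 2472 -2.0 29.5
[-0.01, 0.01, 0.0, 0.0, -0.02, 0.02, 0.0, 0.0, -0.03, 0.03, 0.0, 0.0, -0.04, 0.04, 0.0, 0.0, -0.04, 0.05, 0.0, 0.0, -0.05, 0.06, 0.0, 0.0, -0.05, 0.06, 0.0, 0.0, -0.05, 0.06, 0.0, 0.0, -0.05, 0.06, 0.0, 0.0, -0.05, 0.06, 0.0, 0.0]
```

>>> {"method": "step_arm", "body": {"deltas": [-0.01,0.01,0.0,0.0,-0.02,0.02,0.0,0.0,-0.03,0.03,0.0,0.0,-0.04,0.04,0.0,0.0,-0.04,0.05,0.0,0.0,-0.05,0.06,0.0,0.0,-0.05,0.06,0.0,0.0,-0.05,0.06,0.0,0.0,-0.05,0.06,0.0,0.0,-0.05,0.06,0.0,0.0]}}

```text
clock: 39.87
tool_pos: [517.2, -102.5, 105.3]
tool_rot: [[-1.0, -0.001, -0.003], [-0.001, 1.0, -0.004], [0.003, -0.004, -1.0]]
ft_force: [-4.6, -6.8, 5.8]
finger_gap: 17.0
grip_force: 39.8
```

```bash
python3 av.py
```

```text
40.0667 ang 2.488 Ftan 7.91 [8.2 7.6 8.2 7.4 8.2]
ins 31 [558.   30.8  75.1] [565.9  33.   77.2]
jaw 2482 -1.6 30.4
```

About 10 N of squeeze. I'll unload the arm's spring before letting go.

>>> {"method": "step_arm", "body": {"deltas": [0.02,-0.03,0,0,0.05,-0.06,0,0,0.07,-0.1,0,0,0.1,-0.13,0,0,0.12,-0.16,0,0,0.15,-0.19,0,0,0.15,-0.19,0,0,0.15,-0.19,0,0,0.15,-0.19,0,0,0.15,-0.19,0,0]}}

```text
clock: 40.9
tool_pos: [517.1, -102.7, 105.3]
tool_rot: [[-1.0, 0.0, -0.0], [0.0, 1.0, -0.001], [0.0, -0.001, -1.0]]
ft_force: [-1.1, -3.8, 5.1]
finger_gap: 16.8
grip_force: 39.8
```

```bash
python3 av.py
```

```text
41.1 ang 2.494 Ftan 4.34 [3.7 4.3 4.6 5.2 3.9]
ins 33 [558.5  30.5  75. ] [565.6  32.8  77.5]
jaw 2469 -2.0 30.1
```

>>> {"method": "step_arm", "body": {"deltas": [0.02,-0.03,0,0,0.05,-0.06,0,0,0.07,-0.1,0,0,0.1,-0.13,0,0,0.12,-0.15,0,0,0.13,-0.16,0,0,0.13,-0.16,0,0,0.13,-0.16,0,0,0.13,-0.16,0,0,0.13,-0.16,0,0]}}

```text
clock: 41.93
tool_pos: [516.5, -103.4, 105.3]
tool_rot: [[-1.0, 0.001, 0.001], [0.001, 1.0, 0.0], [-0.001, 0.0, -1.0]]
ft_force: [2.9, 2.9, 4.7]
finger_gap: 16.8
grip_force: 39.8
```

```bash
python3 av.py
```

```text
42.1333 ang 2.52 Ftan -3.52 [-4.  -3.5 -3.8 -2.  -4.3]
ins 17 [559.7  30.1  75. ] [565.1  32.7  76.8]
jaw 2440 -1.7 30.1
```

>>> {"method": "step_arm", "body": {"deltas": [0,0,0,0,0,0,0,0,0,0,0,0,0,0,0,0,0,0,0,0,0,0,0,0,0,0,0,0,0,0,0,0,0,0,0,0,0,0,0,0], "jaw": 4}}

```text
clock: 42.97
tool_pos: [516.0, -103.6, 105.2]
tool_rot: [[-1.0, 0.001, 0.0], [0.001, 1.0, 0.0], [-0.0, 0.0, -1.0]]
ft_force: [0.5, 0.5, 0.1]
finger_gap: 40.2
grip_force: 0.0
```

>>> {"method": "step_arm", "body": {"deltas": [0,0,-1,0,0,0,-2,0,0,0,-4,0,0,0,-6,0,0,0,-8,0,0,0,-10,0,0,3,-12,0,0,6,-13,0,1,9,-14,0,1,9,-14,0]}}

```text
clock: 43.8
tool_pos: [505.8, -9.9, 248.7]
tool_rot: [[-1.0, -0.003, 0.005], [-0.003, 1.0, 0.002], [-0.005, 0.002, -1.0]]
ft_force: [0.6, -0.2, 0.1]
finger_gap: 40.0
grip_force: 0.0
```

Run:
```python
from h import *
f=wrist('w20')
P=lambda u,v:px(f,u,v)
v,u=np.mgrid[0:480,0:640];D=f['depth'];c=np.stack([u*D,v*D,D],-1)@np.linalg.inv(f['K']).T
X=(c-f['t'])@f['R'];im=f['img'].astype(int)
m=(im[...,0]>130)&(im[...,1]<70)&(X[...,2]>116)&(X[...,2]<121);q=X[m]
h=(q.min(0)+q.max(0))/2;print('handle',h,'ang',np.arctan2(h[1]+126.578,h[0]-548.617))
```

```text
43.8 [505.8  -9.9 248.7] [ 0.56 -0.16  0.1 ] cam [436.7  -9.8 366.4]
handle [ 517.00292863 -102.51483968  118.25052935] ang 2.490991451540591
```

View pics/w20.png

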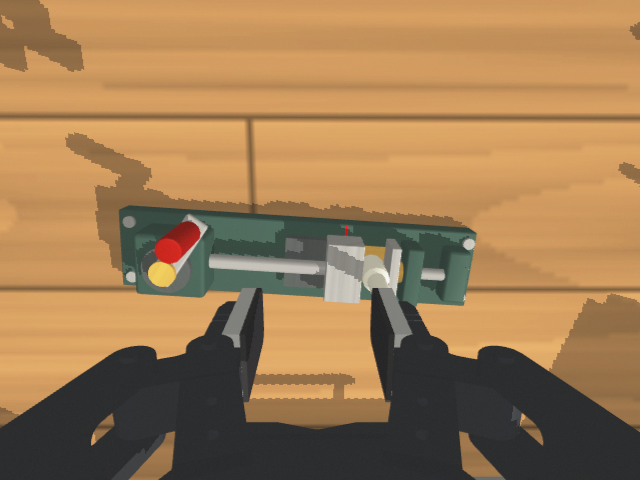

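The insulator stands upright and nipped between jaw and anvil at (376,272), and the jaw is clear of the red line by design. My unloading overshot to -3.5 N, though, which may have backed the nut slightly. I'll regrip and take the slack up again.

>>> {"method": "step_arm", "body": {"deltas": [-0.5,-3,0,0,-1.1,-6.5,1,0,-1.1,-9.3,4,0,-1.1,-9.3,7,0,-1.1,-9.3,9.5,0,-1.1,-9.3,9.8,0,-1.1,-9.3,9.8,0,-1.1,-9.3,9.8,0,-1.1,-9.3,9.8,0,-1.1,-9.3,9.8,0]}}

```text
clock: 44.68
tool_pos: [518.1, -106.7, 149.0]
tool_rot: [[-1.0, 0.0, 0.004], [0.0, 1.0, -0.001], [-0.004, -0.001, -1.0]]
ft_force: [0.1, 1.3, -0.7]
finger_gap: 40.2
grip_force: 0.0
```

>>> {"method": "step_arm", "body": {"deltas": [0.12,0.4,1,0,0.12,0.4,2.5,0,0.12,0.4,4,0,0.12,0.4,4.4,0,0.12,0.4,4.4,0,0.12,0.4,4.4,0,0.12,0.4,4.4,0,0.12,0.4,4.4,0,0.12,0.4,4.4,0,0.12,0.4,4.4,0]}}

```text
clock: 45.52
tool_pos: [516.1, -102.7, 103.7]
tool_rot: [[-1.0, 0.001, 0.001], [0.001, 1.0, -0.0], [-0.001, -0.0, -1.0]]
ft_force: [1.3, -0.5, 0.5]
finger_gap: 40.2
grip_force: 0.0
```

>>> {"method": "step_arm", "body": {"deltas": [0,0,0,0,0,0,0,0,0,0,0,0,0,0,0,0,0,0,0,0,0,0,0,0,0,0,0,0,0,0,0,0,0,0,0,0,0,0,0,0], "jaw": 0}}

```text
clock: 46.35
tool_pos: [516.0, -102.9, 103.4]
tool_rot: [[-1.0, 0.001, 0.001], [0.001, 1.0, -0.001], [-0.001, -0.001, -1.0]]
ft_force: [0.5, -4.1, 4.2]
finger_gap: 17.2
grip_force: 39.1
```

```bash
python3 av.py
```

```text
46.55 ang 2.514 Ftan 3.95 [3.  3.7 4.2 4.5 4.3]
ins 4 [561.5  31.   75. ] [564.3  31.8  75.6]
jaw 2519 -1.9 30.4
```

>>> {"method": "step_arm", "body": {"deltas": [-0.02,0.03,0,0,-0.04,0.05,0,0,-0.06,0.08,0,0,-0.08,0.1,0,0,-0.09,0.12,0,0,-0.09,0.12,0,0,-0.09,0.12,0,0,-0.09,0.12,0,0,-0.09,0.12,0,0,-0.09,0.12,0,0]}}

```text
clock: 47.38
tool_pos: [516.3, -102.4, 103.3]
tool_rot: [[-1.0, -0.0, -0.001], [-0.0, 1.0, -0.002], [0.001, -0.002, -1.0]]
ft_force: [-2.2, -8.4, 5.7]
finger_gap: 17.1
grip_force: 39.4
```

```bash
python3 av.py
```

```text
47.5833 ang 2.498 Ftan 7.25 [8.1 7.3 6.6 6.9 7.3]
ins 5 [562.3  31.1  75. ] [563.9  32.1  75.3]
jaw 2501 -2.1 30.3
```

>>> {"method": "step_arm", "body": {"deltas": [-0.01,0.02,0,0,-0.02,0.04,0,0,-0.04,0.06,0,0,-0.05,0.07,0,0,-0.06,0.08,0,0,-0.07,0.09,0,0,-0.07,0.09,0,0,-0.07,0.09,0,0,-0.07,0.09,0,0,-0.07,0.09,0,0]}}

```text
clock: 48.42
tool_pos: [516.9, -101.6, 103.3]
tool_rot: [[-1.0, -0.0, -0.001], [-0.0, 1.0, -0.002], [0.001, -0.002, -1.0]]
ft_force: [-2.7, -8.2, 4.5]
finger_gap: 16.8
grip_force: 39.4
```

```bash
python3 av.py
```

```text
48.6167 ang 2.474 Ftan 8.14 [8.1 9.2 8.  8.3 7. ]
ins 14 [560.9  30.9  75. ] [565.4  33.   75.9]
jaw 2502 -1.4 30.2
```

>>> {"method": "step_arm", "body": {"deltas": [0.03,-0.04,0,0,0.06,-0.08,0,0,0.09,-0.12,0,0,0.12,-0.16,0,0,0.15,-0.2,0,0,0.16,-0.21,0,0,0.16,-0.21,0,0,0.16,-0.21,0,0,0.16,-0.21,0,0,0.16,-0.21,0,0]}}

```text
clock: 49.45
tool_pos: [516.4, -102.3, 103.3]
tool_rot: [[-1.0, 0.001, 0.001], [0.001, 1.0, 0.0], [-0.001, 0.0, -1.0]]
ft_force: [2.4, 0.6, 4.3]
finger_gap: 17.1
grip_force: 39.2
```

```bash
python3 av.py
```

```text
49.65 ang 2.499 Ftan -2.56 [-1.9 -2.5 -2.3 -2.7 -3.4]
ins 4 [560.4  31.4  75. ] [563.1  31.8  75.4]
jaw 2502 -1.9 30.4
```

>>> {"method": "step_arm", "body": {"deltas": [-0.01,0.02,0,0,-0.02,0.03,0,0,-0.03,0.04,0,0,-0.04,0.06,0,0,-0.04,0.06,0,0,-0.04,0.06,0,0,-0.04,0.06,0,0,-0.04,0.06,0,0,-0.04,0.06,0,0,-0.04,0.06,0,0]}}

```text
clock: 50.48
tool_pos: [516.3, -102.4, 103.3]
tool_rot: [[-1.0, 0.001, 0.0], [0.001, 1.0, -0.001], [-0.0, -0.001, -1.0]]
ft_force: [3.0, -1.6, 4.4]
finger_gap: 17.1
grip_force: 39.3
```

```bash
python3 av.py
```

```text
50.6833 ang 2.499 Ftan -0.81 [-0.5 -1.  -1.1 -1.  -0.4]
ins 6 [559.6  31.2  75. ] [564.7  32.4  75.6]
jaw 2496 -1.8 30.6
```

Near zero load, so I'll release and withdraw.

>>> {"method": "step_arm", "body": {"deltas": [0,0,0,0,0,0,0,0,0,0,0,0,0,0,0,0,0,0,0,0,0,0,0,0,0,0,0,0,0,0,0,0,0,0,0,0,0,0,0,0], "jaw": 4}}

```text
clock: 51.52
tool_pos: [516.2, -102.0, 103.2]
tool_rot: [[-1.0, 0.001, -0.0], [0.001, 1.0, 0.0], [0.0, 0.0, -1.0]]
ft_force: [0.8, -0.0, -0.6]
finger_gap: 39.9
grip_force: 0.0
```

>>> {"method": "step_arm", "body": {"deltas": [0,0,-1,0,0,0,-2,0,0,0,-4,0,0,0,-6,0,0,0,-8,0,0,0,-10,0,0,3,-12,0,0,6,-13,0,1,9,-14,0,1,9,-14,0]}}

```text
clock: 52.35
tool_pos: [506.0, -8.3, 246.7]
tool_rot: [[-1.0, -0.003, 0.005], [-0.003, 1.0, 0.002], [-0.005, 0.002, -1.0]]
ft_force: [-0.0, 0.4, -0.1]
finger_gap: 40.0
grip_force: 0.0
```

Run:
```python
from h import *
f=wrist('w21')
v,u=np.mgrid[0:480,0:640];D=f['depth'];c=np.stack([u*D,v*D,D],-1)@np.linalg.inv(f['K']).T
X=(c-f['t'])@f['R'];im=f['img'].astype(int)
q=X[(im[...,0]>130)&(im[...,1]<70)&(X[...,2]>116)&(X[...,2]<121)]
h=(q.min(0)+q.max(0))/2;print('handle',h,'ang',np.arctan2(h[1]+126.578,h[0]-548.617))
w=(im.min(2)>130)&(abs(X[...,0]-561)<14)&(abs(X[...,1]-38)<20)
for lo in(60,70,80,88):
    q=X[w&(X[...,2]>lo)&(X[...,2]<lo+8)]
    if len(q):print(lo,len(q),q.min(0).round(1),q.max(0).round(1))
```

```text
52.35 [506.   -8.3 246.7] [-0.03  0.38 -0.11] cam [436.9  -8.2 364.4]
handle [ 517.40031037 -101.77897223  118.10964398] ang 2.4702660713458977
60 74 [554.1  31.7  60.1] [561.7  45.7  67.9]
70 84 [554.2  31.7  70.1] [564.   45.2  78. ]
80 50 [553.8  31.7  80.1] [561.5  44.1  86.4]
```

```bash
python3 -c "
from bench import r
print(r.sign_off())"
```

```text
the job is handed in; nothing more can be done
None
```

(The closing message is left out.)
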